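# Clear the entry turntable into the push-to-open organiser

## Robot

A 6-joint arm with a two-finger parallel gripper is mounted at the origin on the work surface. World frame = base frame: x ahead of the robot, y to its left, z up, the work surface at z = 0. Lengths are in m, angles in rad, forces in N, time in s.
With the tool pointing down it reaches from about 0.25 to 0.775 m from the base axis. Payload 4 kg.
Tool frame: the origin (TCP) lies between the finger pads; the fingertips stand 11 mm ahead of it and the grasp point (between the pads) lies 8 mm behind it; z points along the fingers, y is the direction in which the jaws open and shut (so a half turn about z gives the same grasp; the last joint's range is limited). The gripper opens to 94 mm and grips with 3 to 60 N. Pads are 16 mm wide; open, the fingers measure 119 mm over their backs; the gripper's body (75 mm by 177 mm) begins 78 mm behind the grasp point.
Start: joints at [1.074, 0.087, 1.371, -0, 1.684, -0.103], TCP at [0.211, 0.508, 0.217] pointing down, gripper open.
Joint ranges: [-3.1, 3.1], [-0.76, 2.03], [0.27, 2.55], [-1.08, 4.22], [0.17, 2.65], [-2.57, 2.57]. Speed limits (rad/s): [2.79, 2.79, 3.14, 3.14, 3.14, 3.14].

## Interface

Orientations are given as [roll, pitch, yaw] about the fixed x, y, z axes, in that order (R = Rz(yaw) Ry(pitch) Rx(roll)).
In Python, from bench import get_obs, cams, ticket gives the robot as it stands. The module is installed in compiled form; this text tells all that it offers.
- The arm moves only by the shell command python3 -m crank 'ROWS'. ROWS is JSON, a list of rows, each an object of numbers: "tx", "ty", "tz": the shift along the tool's x, y, z in cm; "twist": the turn about the tool's z in degrees; "grip": the opening, from 0 (shut) to 1 (fully open). In form: [{"tx": .., "ty": .., "tz": .., "twist": .., "grip": ..}, ...]. A call has 1 to 12 rows; each row shifts and turns the commanded pose from where the row before left it, along the tool's axes as they then stand; what a row does not reach is not made up. A row lasts 1/8 s, in which the tool goes at most 62.5 mm and 10.7 degrees, less where a joint would pass 70% of its speed; a pose out of reach is approached as far as the arm can. A call is refused whole if a number of a shift passes 6.25 or a number of a turn 10.7, either way. A call with a gripper value outside its range is refused whole. The fingers move at their own pace and stop on an object; the grip force is fixed at half the most. Time passes only in rows, so rows that do not move let the fingers close. It gives the time, the measured TCP pose, the force and the opening at its end, in the units of the state.
- get_obs(): the state, without advancing time (a new reading comes with each control period).
- cams.snapshot(name): name is "side" or "top" or "wrist"; returns a dict with "frame" (384x512x3 uint8, red, green, blue), "intrinsics" (3x3 intrinsics, pixels), "R" (3x3) and "t" (3): a world point X has camera coordinates R X + t; the wrist camera has in their place "hand_eye" (4x4, takes a point from camera to tool coordinates, whose origin is the TCP and whose axes are the flange's). Camera axes: x right, y down, z forward; pixel columns grow to the right and rows downward; lengths in m; the calibration is good to about 2 mm. A picture is of the moment at which its call begins: read the wrist's pose just before it. There is no depth.
- ticket.close_job(): hands the job in, once; it reports no verdict.
Trained networks look in a picture, given as the dict that the camera call returned (one of the last four; its "shot" number tells which), for a name from the list of things; names that differ only in an ending like _2 or _b are one class to them, and where a whole thing is asked for, a point or a joint stands for the part that bears it (a point fixed in the world has none). Each returns a list of dicts, best first, with "conf" (0 to 1); they miss things now and then, are a little off and sometimes report something else, mostly with a low value. They report only what shows in the picture. A call takes as long as a camera call.
- cams.outline_of(picture, query): "region" (384x512 bool, what is visible of it) and "centre" ([column, row] in pixels, amid what is visible of it).
The state is a dict: "time": time; "joint_positions": joint angles; "qvel": joint speeds; "joint_torque": joint torques, N m; "tool_pos": TCP position; "ee_rot": TCP orientation; "wrist_force": force on the tool from outside, world axes, zero at the start; "wrist_torque": the same for the moment, N m; "width": finger opening in m.
Only numpy, scipy, OpenCV 4.12 (cv2) and the standard library are available. Lean on these libraries where they do the work, as an engineer would, in place of code of your own. Each camera call takes 0.05 s, during which the arm holds its last target.

## Task

Press the organiser's lid at the blue dot until its touch latch clicks, then keep a hand on it as it springs up and let it rise slowly until it stands fully open, never letting it fly up. Then clear the turntable: lay every umbrella clip in the organiser's wide blue bay and every bead key fob in its narrow cork bay, each down inside below the rim, and leave the lid standing open for the family, with everything else on the console left where it is.

Things in the scene. Friction and masses are not known exactly. Their poses are not given: they have to be found in the camera images.
- lid (a joint): Hinge angle (rad) of the organiser's pale satin flap lid: 0 = shut and latched, negative = pushed in (stop at -0.045), grows as it rises, stop at 1.90 (a little past upright; stays open by itself). A flat plate 157 mm from hinge to free edge, 290 mm wide, 6 mm thick, 180 g, hinged along the organiser's far edge. Shut, it lies level, its upper face 68 mm above the console, 13 mm above the box's rim.
- latch (a joint): Slide (m) of the touch latch's bolt inside the organiser: 0 = holding the lid, about 0.012 = clicked free (it then stays free). Pressing the lid down 3 to 5 mm near its free edge (2.5 to 4 N) frees it; a spring then drives the lid up and over, away from the robot; left alone it flies up at more than 3 rad/s.
- press (a point): Blue dot on the lid's upper face, 125 mm from the hinge, 32 mm from the free edge, mid-width: the place to press; moves with the lid. Once free, the lid pushes a finger 115 mm from the hinge with about 2.5 N at first, less as it rises. Its upper face turns to look away from the robot: a finger riding on it ends beyond the lid, a little past the hinge line.
- hinge (a point): Fixed point on the lid's hinge axis, mid-width, 65 mm above the console, 3 mm below the plane of the shut lid's upper face. Axes are the organiser's: x from its front (towards the robot) to its back, y to its left along the hinge, z up.
- organiser: The fixed open plastic box under the lid: 170 mm (x) by 295 mm (y) by 55 mm high, walls 5 mm. Origin in the middle of its underside, 77 mm in front of the hinge; same axes as hinge; its place and yaw differ from start to start. At the front end of the divider between its bays a latch block 36 mm wide, up to 50 mm high, reaches 40 mm in from the front wall.
- bay_clips (a point): Centre of the floor (5 mm above the console) of the wide bay with the blue floor, on the organiser's left (+y) side: 160 mm (x) by 160 mm (y) inside, rim 50 mm above this floor, divider to the other bay 42 mm above it. Same axes as hinge.
- bay_fobs (a point): Centre of the floor (5 mm above the console) of the narrow bay with the cork floor, on the organiser's right (-y) side: 160 mm (x) by 120 mm (y) inside. Same axes and heights as the other bay.
- turntable_top (a point): Centre of the top of the round pale-wood turntable, 300 mm across, its top 30 mm above the console; its platter spins freely at a touch about the upright axis through here.
- platter (a joint): Turn (rad) of the turntable's platter, anticlockwise from above; it has no stops and hardly any friction.
- clip1_mid (a point): Centre of a loose steel umbrella clip with an orange push button and a forked end: a bar 76 mm long (x) by 18 mm (y) by 18 mm (z), about 70 g. At the start it lies on the turntable at any yaw. None if absent from this start.
- clip2_mid (a point): Centre of a loose steel umbrella clip with an orange push button and a forked end: a bar 76 mm long (x) by 18 mm (y) by 18 mm (z), about 70 g. At the start it lies on the turntable at any yaw. None if absent from this start.
- clip3_mid (a point): Centre of a loose steel umbrella clip with an orange push button and a forked end: a bar 76 mm long (x) by 18 mm (y) by 18 mm (z), about 70 g. At the start it lies on the turntable at any yaw. None if absent from this start.
- fob1_mid (a point): Centre of a loose key fob of four dark sandalwood-look resin beads on a rigid brass pin: a bar 80 mm long (x) by 24 mm (y) by 20 mm (z), about 50 g. At the start it lies on the turntable at any yaw. None if absent from this start.
- fob2_mid (a point): Centre of a loose key fob of four dark sandalwood-look resin beads on a rigid brass pin: a bar 80 mm long (x) by 24 mm (y) by 20 mm (z), about 50 g. At the start it lies on the turntable at any yaw. None if absent from this start.
- dish: Black hard-silicone dish, 150 mm across, 30 mm high, loose; origin in the middle of its underside. To be left alone.
- bell: Blue ceramic evil-eye bell, 68 mm across, 72 mm high, loose; origin in the middle of its underside. To be left alone.
- cream: White hand-cream bottle, 48 mm across, 120 mm high, loose; origin in the middle of its underside. To be left alone.
- tealight: Amber glass tealight holder, 54 mm across, 36 mm high, loose; origin in the middle of its underside. To be left alone.

How it is judged:
On the way, in this order (a step that is already met when the one before it is completed fails the run):
1. the lid has been pressed until the touch latch clicked free (value of joint latch above 0.008 m and value of joint lid below 0.2 rad), for 0.02 s.
2. the lid stands fully open (value of joint lid above 1.5 rad and velocity of joint lid below 0.2 rad/s), for 0.2 s.
At the end, for the whole second after the job is handed in: Lid still open beyond 1.5 rad; every clip present lies at rest with its centre inside the wide blue bay and every fob present inside the narrow cork bay, each centre less than 45 mm above the bay floor (value of joint lid above 1.5 rad and x of clip1_mid in the frame of bay_clips between -0.078 and 0.078 m and y of clip1_mid in the frame of bay_clips between -0.078 and 0.078 m and z of clip1_mid in the frame of bay_clips between 0 and 0.045 m and linear speed of each of clip1, clip2, clip3, fob1, fob2 below 0.02 m/s and x of clip2_mid in the frame of bay_clips between -0.078 and 0.078 m and y of clip2_mid in the frame of bay_clips between -0.078 and 0.078 m and z of clip2_mid in the frame of bay_clips between 0 and 0.045 m and x of clip3_mid in the frame of bay_clips between -0.078 and 0.078 m and y of clip3_mid in the frame of bay_clips between -0.078 and 0.078 m and z of clip3_mid in the frame of bay_clips between 0 and 0.045 m and x of fob1_mid in the frame of bay_fobs between -0.078 and 0.078 m and y of fob1_mid in the frame of bay_fobs between -0.058 and 0.058 m and z of fob1_mid in the frame of bay_fobs between 0 and 0.045 m and x of fob2_mid in the frame of bay_fobs between -0.078 and 0.078 m and y of fob2_mid in the frame of bay_fobs between -0.058 and 0.058 m and z of fob2_mid in the frame of bay_fobs between 0 and 0.045 m); the robot touches nothing.
It fails at once if the lid flies up (faster than 2.5 rad/s) (velocity of joint lid above 2.5 rad/s).
It fails at once if another thing on the console is moved more than 40 mm (distance of any of dish, bell, cream, tealight from where it was at the start of the episode above 0.04 m).
Of clip1, clip2, clip3, fob1, fob2 only 3 to 5 are there at a start; the rules pass over those that are not, and their reading is None.
At some moment in a run one of clip1, clip2, clip3, fob1, fob2 may be knocked a few centimetres aside while the robot is not near it.
Once in a run the grip may slacken for a moment while it holds something.
It also fails if it takes over 210 s, if anything falls off the work surface, if the arm or the gripper's body presses on something with over 40 N, if the wrist force passes 120 N, or if a joint passes its speed limit or range.

## Working session

There is one attempt and no reset: what is moved stays moved. The work goes in short steps, Python scripts to look and compute and a shell command to move; the robot and the scene stay as the last step left them, time stands still between calls to the robot, and variables do not carry over. Pictures are saved under pics/ and viewed, and the job is handed in when it is done.

```bash
mkdir -p pics; ls
cat > h.py <<'E'
import numpy as np, cv2, json
from bench import get_obs, cams, ticket
from scipy.spatial.transform import Rotation as Ro
def save(p,n): cv2.imwrite('pics/'+n+'.png', cv2.cvtColor(p['frame'],cv2.COLOR_RGB2BGR))
def Rt(o): return Ro.from_euler('xyz',o['ee_rot']).as_matrix()
def snap(name):
    o=get_obs(); p=cams.snapshot(name)
    if name=='wrist':
        T=np.eye(4);T[:3,:3]=Rt(o);T[:3,3]=o['tool_pos']
        C=T@np.array(p['hand_eye']); R=C[:3,:3].T; t=-R@C[:3,3]
    else: R=np.array(p['R']);t=np.array(p['t'])
    return p,np.array(p['intrinsics']),R,t
def proj(K,R,t,X):
    c=(np.atleast_2d(X)@R.T+t)@K.T; return c[:,:2]/c[:,2:]
def ray(K,R,t,uv,z):
    d=R.T@np.linalg.inv(K)@np.array([uv[0],uv[1],1.]); c=-R.T@t
    return c+d*(z-c[2])/d[2]
E
python3 - <<'E'
from h import *
o=get_obs(); print({k:np.round(v,3).tolist() for k,v in o.items()})
for n in ['top','side','wrist']:
    p,K,R,t=snap(n); save(p,n+'0'); print(n,K.tolist(),'cam',(-R.T@t).round(3),R.round(2).tolist())
E
```

```text
pics
{'time': 0.0, 'joint_positions': [1.074, 0.088, 1.372, -0.0, 1.684, -0.103], 'qvel': [-0.001, 0.001, 0.0, 0.001, -0.0, -0.0], 'joint_torque': [0.0, -34.019, -30.243, 0.072, 0.033, -0.0], 'tool_pos': [0.211, 0.507, 0.215], 'ee_rot': [-3.139, -0.0, 2.748], 'wrist_force': [-0.26, -0.498, -0.141], 'wrist_torque': [0.014, -0.017, 0.01], 'width': 0.094}
top [[356.5408635571984, 0.0, 260.14261323331027], [0.0, 356.5408635571984, 192.90912206136875], [0.0, 0.0, 1.0]] cam [0.547 0.026 0.875] [[-0.02, -1.0, 0.0], [-1.0, 0.02, -0.02], [0.02, -0.01, -1.0]]
side [[491.5094297422223, 0.0, 259.1599775249518], [0.0, 491.5094297422223, 183.49530111897747], [0.0, 0.0, 1.0]] cam [-0.161 -0.784  0.695] [[0.74, -0.67, 0.01], [-0.34, -0.38, -0.86], [0.58, 0.64, -0.51]]
wrist [[328.91000515474815, 0.0, 252.32380173872164], [0.0, 328.91000515474815, 197.36190269937552], [0.0, 0.0, 1.0]] cam [0.136 0.538 0.385] [[0.38, 0.92, -0.0], [0.89, -0.37, 0.28], [0.26, -0.11, -0.96]]
```

View pics/top0.png

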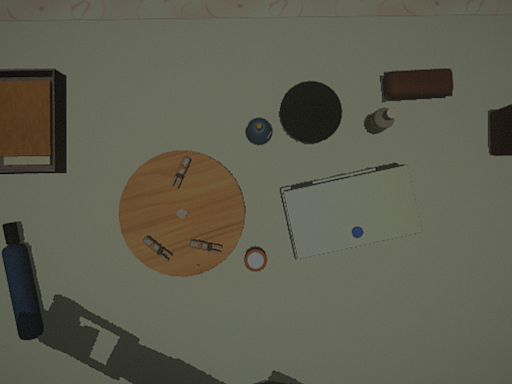

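View pics/side0.png

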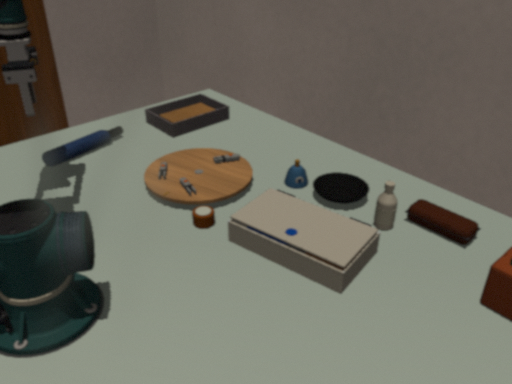

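View pics/wrist0.png

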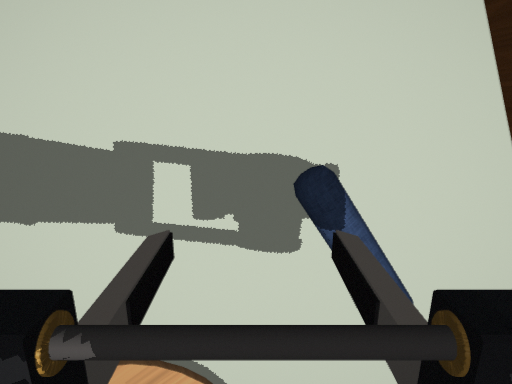

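Top view: three clips on the turntable at about (182,170), (157,248) and (206,245), and no fobs that I can see. The lid's blue dot is at (357,232), with the hinge edge on the far side.

```bash
cat >> h.py <<'E'
def find(p,q,K,R,t,z,mn=0.3):
    out=[]
    for d in cams.outline_of(p,q):
        if d['conf']<mn: continue
        m=d['region'].astype(np.uint8); ys,xs=np.nonzero(m)
        pts=np.array([ray(K,R,t,(x,y),z)[:2] for x,y in zip(xs,ys)])
        if len(pts)<5: continue
        (cx,cy),(w,h),a=cv2.minAreaRect((pts*1000).astype(np.float32))
        if w<h: w,h=h,w; a+=90
        ev,V=np.linalg.eigh(np.cov(pts.T)); ang=np.degrees(np.arctan2(V[1,1],V[0,1]))
        out.append((round(d['conf'],2),np.round(d['centre'],1).tolist(),len(pts),'mean',pts.mean(0).round(4).tolist(),'rect',(round(cx/1000,4),round(cy/1000,4)),round(w),round(h),'ang rect %.0f pca %.0f'%(a,ang)))
    return out
E
python3 - <<'E'
from h import *
p,K,R,t=snap('top')
for q,z in [('clip1_mid',.044),('fob1_mid',.044)]:
    for r in find(p,q,K,R,t,z): print(q,r)
p,K,R,t=snap('top')
for q,z in [('lid',.068),('press',.068),('organiser',.055),('turntable_top',.03)]:
    for r in find(p,q,K,R,t,z): print(q,r)
f=p['frame'].astype(int); m=(f[...,2]>f[...,0]+60)&(np.arange(512)>330)[None]
ys,xs=np.nonzero(m); print('blue',xs.mean(),ys.mean(),len(xs),ray(K,R,t,(xs.mean(),ys.mean()),.068))
for c in [(281,188),(297,258),(422,233),(405,164)]: print(c, ray(K,R,t,c,.068).round(4))
p2=cv2.resize(p['frame'][130:290,90:440],None,fx=2.2,fy=2.2,interpolation=cv2.INTER_CUBIC); save({'frame':np.clip(p2*1.4,0,255).astype(np.uint8)},'topz')
E
```

```text
fob1_mid (0.37, [353.0, 212.7], 8652, 'mean', [0.5169, -0.1925], 'rect', (0.517, -0.1926), 298, 161, 'ang rect 101 pca 101')
lid (0.97, [351.6, 215.0], 8751, 'mean', [0.5178, -0.1864], 'rect', (0.5176, -0.1863), 290, 157, 'ang rect 101 pca 101')
lid (0.61, [379.9, 119.8], 590, 'mean', [0.7247, -0.2544], 'rect', (0.7258, -0.2562), 80, 47, 'ang rect 126 pca 122')
press (0.79, [355.4, 212.3], 8802, 'mean', [0.5174, -0.1867], 'rect', (0.5179, -0.1864), 290, 159, 'ang rect 101 pca 102')
organiser (0.98, [353.1, 210.1], 9643, 'mean', [0.5188, -0.186], 'rect', (0.519, -0.1864), 301, 172, 'ang rect 102 pca 101')
turntable_top (0.61, [182.5, 210.5], 12087, 'mean', [0.5208, 0.2075], 'rect', (0.52, 0.2078), 298, 297, 'ang rect 12 pca 80')
blue nan nan 0 [nan nan nan]
(281, 188) [ 0.5726 -0.0254  0.068 ]
(297, 258) [ 0.4139 -0.0588  0.068 ]
(422, 233) [ 0.4655 -0.343   0.068 ]
(405, 164) [ 0.6226 -0.3082  0.068 ]<stdin>:9: RuntimeWarning: Mean of empty slice.
  ret = ret.dtype.type(ret / rcount)
```

View pics/topz.png

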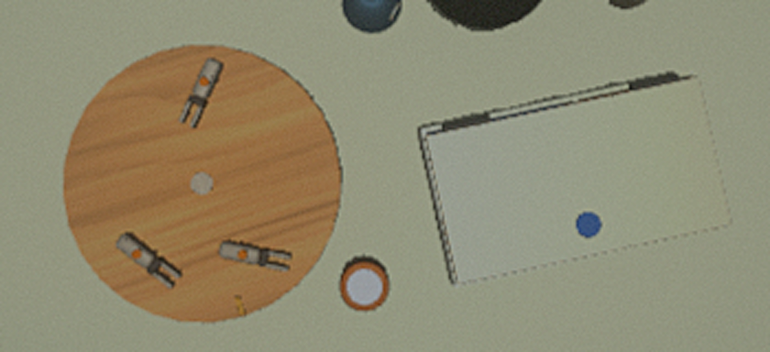

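```bash
python3 -m crank '[{"twist":10.5,"grip":0},{"twist":10.5,"grip":0},{"twist":10.5,"grip":0},{"twist":10.5,"grip":0},{"twist":10.5,"grip":0},{"twist":10.5,"grip":0},{"twist":10.5,"grip":0},{"twist":10.5,"grip":0},{"twist":10.5,"grip":0},{"twist":10.5,"grip":0},{"twist":10.5,"grip":0},{"twist":10.5,"grip":0}]'
cat >> h.py <<'E'
def delta(X,yaw=None):
    o=get_obs(); d=Rt(o).T@(np.array(X)-o['tool_pos'])*100
    s='pos %s yaw %.1f  tool shift cm %s'%(np.round(o['tool_pos'],4).tolist(),np.degrees(o['ee_rot'][2]),d.round(2).tolist())
    if yaw is not None:
        tw=(np.degrees(o['ee_rot'][2])-yaw+180)%360-180; s+=' twist %.1f'%tw
    print(s); return d
E
python3 - <<'E'
from h import *
p,K,R,t=snap('top'); save(p,'top1')
f=p['frame'].astype(int); m=(f[...,2]>f[...,0]+30)&(f[...,2]>f[...,1]+25); m[:,:330]=0; m[:200]=0;m[260:]=0
ys,xs=np.nonzero(m); print(xs.mean(),ys.mean(),len(xs)); b=ray(K,R,t,(xs.mean(),ys.mean()),.068); print('dot',b)
for q,z in [('clip2_mid',.044),('umbrella clip',.044),('fob2_mid',.044)]:
    try:
        for d in cams.outline_of(p,q): print(q,d['conf'],d['centre'],d['region'].sum())
    except Exception as e: print(e)
p,K,R,t=snap('side')
f=p['frame'].astype(int); m=(f[...,2]>f[...,0]+30)&(f[...,2]>f[...,1]+25); m[:,:270]=0; m[:215]=0;m[250:]=0
ys,xs=np.nonzero(m); print('side dot',xs.mean(),ys.mean(),len(xs),ray(K,R,t,(xs.mean(),ys.mean()),.068))
c=[ (.5178,-.1864)]
delta([b[0],b[1],.15],11.3)
E
```

```text
356.8705882352941 231.57647058823528 85
dot [ 0.47121591 -0.19542374  0.068     ]
clip2_mid 0.7 [153.9, 246.1] 242
it knows: bay_clips, bay_fobs, bell, clip1_mid, clip2_mid, clip3_mid, cream, dish, fob1_mid, fob2_mid, hinge, latch, lid, organiser, platter, press, tealight, turntable_top
fob2_mid 0.46 [206.7, 244.8] 238
side dot 291.0 231.5 54 [ 0.47071281 -0.19690101  0.068     ]
pos [0.2111, 0.5079, 0.2165] yaw 157.4  tool shift cm [-51.01, -54.97, 6.65] twist 146.1invalid input at $[0]: expected keys tx, ty, tz, twist, grip
```

```bash
python3 -m crank '[{"tx":0,"ty":0,"tz":0,"twist":10.5,"grip":0},{"tx":0,"ty":0,"tz":0,"twist":10.5,"grip":0},{"tx":0,"ty":0,"tz":0,"twist":10.5,"grip":0},{"tx":0,"ty":0,"tz":0,"twist":10.5,"grip":0},{"tx":0,"ty":0,"tz":0,"twist":10.5,"grip":0},{"tx":0,"ty":0,"tz":0,"twist":10.5,"grip":0},{"tx":0,"ty":0,"tz":0,"twist":10.5,"grip":0},{"tx":0,"ty":0,"tz":0,"twist":10.5,"grip":0},{"tx":0,"ty":0,"tz":0,"twist":10.5,"grip":0},{"tx":0,"ty":0,"tz":0,"twist":10.5,"grip":0},{"tx":0,"ty":0,"tz":0,"twist":10.5,"grip":0},{"tx":0,"ty":0,"tz":0,"twist":10.5,"grip":0}]'
python3 -c "
from h import *
delta([.471,-.196,.2],11.3)"
```

```text
time: 2.25
tool_pos: [0.211, 0.5079, 0.2165]
ee_rot: [-3.142, -0.0, 0.543]
wrist_force: [-0.1, -0.7, -0.2]
width: 0.0004
pos [0.211, 0.5079, 0.2165] yaw 31.1  tool shift cm [-14.09, 73.7, 1.65] twist 19.8
```

```bash
python3 -m crank '[{"tx":0,"ty":0,"tz":0,"twist":9.9,"grip":0},{"tx":0,"ty":0,"tz":0,"twist":9.9,"grip":0},{"tx":0.9,"ty":5.6,"tz":0,"twist":0,"grip":0},{"tx":0.9,"ty":5.6,"tz":0,"twist":0,"grip":0},{"tx":0.9,"ty":5.6,"tz":0,"twist":0,"grip":0},{"tx":0.9,"ty":5.6,"tz":0,"twist":0,"grip":0},{"tx":0.9,"ty":5.6,"tz":0,"twist":0,"grip":0},{"tx":0.9,"ty":5.6,"tz":0,"twist":0,"grip":0},{"tx":0.9,"ty":5.6,"tz":0,"twist":0,"grip":0},{"tx":0.9,"ty":5.6,"tz":0,"twist":0,"grip":0},{"tx":0.9,"ty":5.6,"tz":0,"twist":0,"grip":0},{"tx":0.9,"ty":5.6,"tz":0,"twist":0,"grip":0}]'
python3 -c "
from h import *
delta([.471,-.196,.12],11.3)"
```

```text
time: 3.75
tool_pos: [0.4126, -0.0243, 0.2169]
ee_rot: [3.141, -0.002, 0.203]
wrist_force: [1.8, 0.6, -0.3]
width: 0.0005
pos [0.4126, -0.0243, 0.2169] yaw 11.6  tool shift cm [2.25, 17.99, 9.7] twist 0.3
```

```bash
python3 -m crank '[{"tx":0.75,"ty":6,"tz":0,"twist":0.2,"grip":0},{"tx":0.75,"ty":6,"tz":1,"twist":0,"grip":0},{"tx":0.75,"ty":6,"tz":2,"twist":0,"grip":0},{"tx":0,"ty":0,"tz":6,"twist":0,"grip":0},{"tx":0,"ty":0,"tz":2,"twist":0,"grip":0},{"tx":0,"ty":0,"tz":0,"twist":0,"grip":0}]'
python3 - <<'E'
from h import *
delta([.471,-.196,.079],11.3); print(get_obs()['wrist_force'])
for n in ['wrist','side']:
    p,K,R,t=snap(n); save(p,n+'2')
E
```

```text
time: 4.5
tool_pos: [0.4683, -0.1927, 0.1045]
ee_rot: [-3.138, 0.004, 0.199]
wrist_force: [0.2, -0.9, 0.5]
width: 0.0003
pos [0.4683, -0.1927, 0.1045] yaw 11.4  tool shift cm [0.21, 0.39, 2.55] twist 0.1
[ 0.21016162 -0.86985575  0.47449752]
```

View pics/wrist2.png

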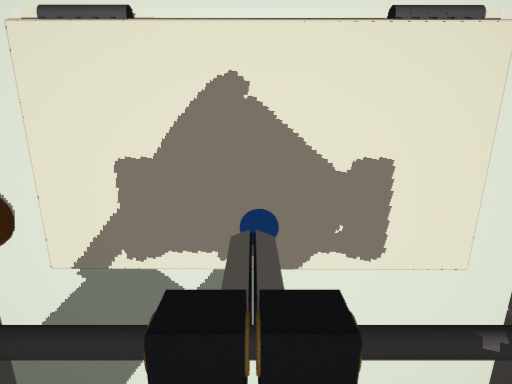

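View pics/side2.png

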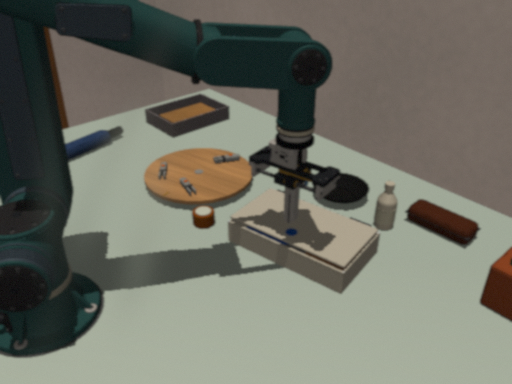

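Wrist view: the lid is square to the tool, the dot is at (259,226), and the closed fingertips end just short of it. I'll work out where the lid sits in the tool frame.

Run:
```python
from h import *
p,K,R,t=snap('wrist'); o=get_obs()
f=p['frame'].astype(int); m=(f[...,2]>f[...,0]+60); ys,xs=np.nonzero(m); 
for c in [(259,226),(52,268),(468,268),(8,20),(260,20),(260,268)]:
    X=ray(K,R,t,c,.068); d=Rt(o).T@(X-o['tool_pos'])*1000; print(c,X.round(4),d.round(1))
print(proj(K,R,t,[np.array(o['tool_pos'])+Rt(o)@[0,0,.011]]))
```

```text
(259, 226) [ 0.4717 -0.1983  0.068 ] [-0.1  4.6 40.7]
(52, 268) [ 0.4119 -0.0617  0.068 ] [ -31.7 -141.1   40.3]
(468, 268) [ 0.47   -0.3493  0.068 ] [-31.8 152.4  41. ]
(8, 20) [ 0.5665 -0.0316  0.068 ] [ 125.8 -139.9   40.8]
(260, 20) [ 0.5952 -0.1731  0.068 ] [125.9   4.5  41.1]
(260, 268) [ 0.4409 -0.2054  0.068 ] [-31.7   5.5  40.6]
[[252.0832204  243.92694803]]
```

```bash
python3 -m crank '[{"tx":0,"ty":0.5,"tz":1.3,"twist":0,"grip":0},{"tx":0,"ty":0,"tz":1.2,"twist":0,"grip":0},{"tx":0,"ty":0,"tz":0,"twist":0,"grip":0},{"tx":0,"ty":0,"tz":0,"twist":0,"grip":0}]'
python3 -c "
from h import *
o=get_obs();print(o['tool_pos'],o['wrist_force'],o['wrist_torque'])"
python3 -m crank '[{"tx":0,"ty":0,"tz":0.2,"twist":0,"grip":0},{"tx":0,"ty":0,"tz":0.2,"twist":0,"grip":0},{"tx":0,"ty":0,"tz":0,"twist":0,"grip":0},{"tx":0,"ty":0,"tz":0,"twist":0,"grip":0}]'
```

```text
time: 5.15
tool_pos: [0.4707, -0.1981, 0.0817]
ee_rot: [-3.141, 0.0, 0.2]
wrist_force: [0.5, 0.0, -0.0]
width: 0.0007
[ 0.47070102 -0.19806606  0.08172152] [ 0.51175805  0.03999397 -0.04790783] [-0.04186433  0.16696679 -0.02583878]
time: 5.65
tool_pos: [0.471, -0.1983, 0.0784]
ee_rot: [3.141, -0.001, 0.2]
wrist_force: [-0.4, -0.0, 3.8]
width: 0.0005
```

```bash
python3 -m crank '[{"tx":0,"ty":0,"tz":0.1,"twist":0,"grip":0},{"tx":0,"ty":0,"tz":0,"twist":0,"grip":0}]'
python3 -m crank '[{"tx":0,"ty":0,"tz":0.1,"twist":0,"grip":0},{"tx":0,"ty":0,"tz":0,"twist":0,"grip":0}]'
python3 -m crank '[{"tx":0,"ty":0,"tz":0.1,"twist":0,"grip":0},{"tx":0,"ty":0,"tz":0,"twist":0,"grip":0}]'
```

```text
time: 5.9
tool_pos: [0.471, -0.1983, 0.0771]
ee_rot: [3.141, -0.001, 0.2]
wrist_force: [-0.9, -0.3, 3.5]
width: 0.0006
time: 6.15
tool_pos: [0.471, -0.1983, 0.0757]
ee_rot: [3.141, -0.001, 0.2]
wrist_force: [1.1, -0.2, 2.8]
width: 0.0007
time: 6.4
tool_pos: [0.471, -0.1982, 0.0748]
ee_rot: [3.141, -0.001, 0.2]
wrist_force: [1.4, -0.0, 2.9]
width: -0.0
```

```bash
python3 -m crank '[{"tx":0,"ty":0,"tz":0.07,"twist":0,"grip":0},{"tx":0,"ty":0,"tz":0,"twist":0,"grip":0},{"tx":0,"ty":0,"tz":0,"twist":0,"grip":0}]'
python3 -c "
from h import *
o=get_obs();print(o['tool_pos'],o['wrist_force'],o['wrist_torque'])"
python3 -m crank '[{"tx":0,"ty":0,"tz":-0.2,"twist":0,"grip":0},{"tx":0,"ty":0,"tz":-0.2,"twist":0,"grip":0},{"tx":0,"ty":0,"tz":-0.2,"twist":0,"grip":0},{"tx":0,"ty":0,"tz":-0.2,"twist":0,"grip":0},{"tx":0,"ty":0,"tz":0,"twist":0,"grip":0}]'
```

```text
time: 6.78
tool_pos: [0.471, -0.1982, 0.0743]
ee_rot: [3.141, -0.001, 0.2]
wrist_force: [2.3, -0.9, 2.0]
width: 0.0003
[ 0.47096531 -0.19822459  0.07427432] [ 2.2564877  -0.89959064  2.03708435] [-0.13023462 -0.19800771  0.00902218]
time: 7.4
tool_pos: [0.4707, -0.1981, 0.0823]
ee_rot: [-3.141, -0.0, 0.2]
wrist_force: [1.3, -1.0, 2.4]
width: 0.0005
```

Run:
```python
import numpy as np
s=132.5;th=np.array([.025+.06*i for i in range(0,29)])
x=-s*np.cos(th)+3*np.sin(th); z=s*np.sin(th)+3*np.cos(th)
cx=np.round((x-x[0])/10,1); cz=np.round((z-z[0])/10,1)
print([(round(float(t),2),round(float(a),1),round(float(b),1)) for t,a,b in zip(th[1:],np.diff(cx),np.diff(cz))])
print(cx[-1],cz[-1])
```

```text
[(0.08, 0.1, 0.8), (0.14, 0.1, 0.8), (0.2, 0.1, 0.8), (0.27, 0.2, 0.7), (0.33, 0.3, 0.8), (0.39, 0.3, 0.7), (0.45, 0.3, 0.7), (0.51, 0.4, 0.7), (0.57, 0.4, 0.7), (0.62, 0.5, 0.7), (0.68, 0.5, 0.6), (0.74, 0.5, 0.6), (0.81, 0.6, 0.5), (0.86, 0.6, 0.5), (0.92, 0.6, 0.5), (0.98, 0.7, 0.5), (1.04, 0.6, 0.4), (1.1, 0.8, 0.3), (1.16, 0.7, 0.4), (1.22, 0.7, 0.2), (1.28, 0.8, 0.3), (1.34, 0.8, 0.1), (1.4, 0.7, 0.2), (1.46, 0.8, 0.1), (1.52, 0.8, 0.0), (1.58, 0.8, 0.0), (1.64, 0.8, 0.0), (1.7, 0.8, -0.1)]
15.3 12.5
```

```bash
python3 -m crank '[{"tx":0.1,"ty":0,"tz":-0.8,"twist":0,"grip":0},{"tx":0.1,"ty":0,"tz":-0.8,"twist":0,"grip":0},{"tx":0.1,"ty":0,"tz":-0.8,"twist":0,"grip":0},{"tx":0.2,"ty":0,"tz":-0.7,"twist":0,"grip":0},{"tx":0.3,"ty":0,"tz":-0.8,"twist":0,"grip":0},{"tx":0.3,"ty":0,"tz":-0.7,"twist":0,"grip":0},{"tx":0.3,"ty":0,"tz":-0.7,"twist":0,"grip":0},{"tx":0.4,"ty":0,"tz":-0.7,"twist":0,"grip":0}]'
python3 - <<'E'
from h import *
p,K,R,t=snap('side'); save(p,'side3'); print(get_obs()['wrist_force'])
E
```

```text
time: 8.4
tool_pos: [0.4887, -0.1946, 0.1426]
ee_rot: [3.141, -0.0, 0.2]
wrist_force: [-0.3, 0.8, 2.3]
width: 0.0003
[0.87738977 0.483349   2.7670462 ]
```

View pics/side3.png

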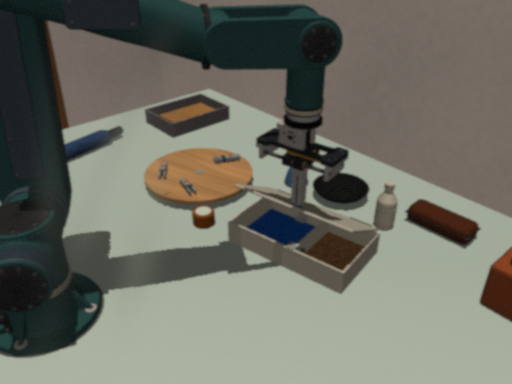

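The lid is riding up against the finger. The blue bay shows at (283,228) and the cork bay at (335,250), and the force is still about 2.5 N. I'll keep following the arc.

```bash
python3 -m crank '[{"tx":0.4,"ty":0,"tz":-0.7,"twist":0,"grip":0},{"tx":0.5,"ty":0,"tz":-0.7,"twist":0,"grip":0},{"tx":0.5,"ty":0,"tz":-0.6,"twist":0,"grip":0},{"tx":0.5,"ty":0,"tz":-0.6,"twist":0,"grip":0},{"tx":0.6,"ty":0,"tz":-0.5,"twist":0,"grip":0},{"tx":0.6,"ty":0,"tz":-0.5,"twist":0,"grip":0},{"tx":0.6,"ty":0,"tz":-0.5,"twist":0,"grip":0},{"tx":0.7,"ty":0,"tz":-0.5,"twist":0,"grip":0}]'
python3 - <<'E'
from h import *
p,K,R,t=snap('side'); save(p,'side4'); print(get_obs()['wrist_force'])
E
```

```text
time: 9.45
tool_pos: [0.5319, -0.1857, 0.1883]
ee_rot: [-3.141, -0.0, 0.2]
wrist_force: [1.5, -0.3, 0.2]
width: 0.0
[ 1.10776211 -0.00529121  0.58034096]
```

View pics/side4.png

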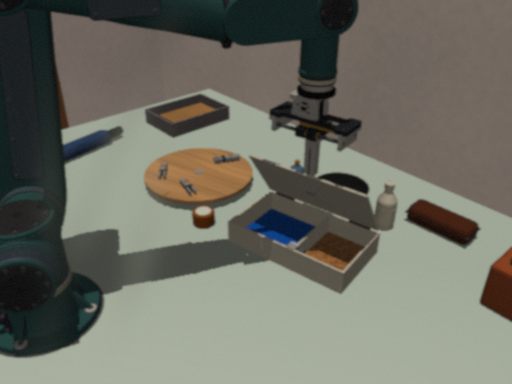

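```bash
python3 -m crank '[{"tx":0.6,"ty":0,"tz":-0.4,"twist":0,"grip":0},{"tx":0.8,"ty":0,"tz":-0.3,"twist":0,"grip":0},{"tx":0.7,"ty":0,"tz":-0.4,"twist":0,"grip":0},{"tx":0.7,"ty":0,"tz":-0.2,"twist":0,"grip":0},{"tx":0.8,"ty":0,"tz":-0.3,"twist":0,"grip":0},{"tx":0.7,"ty":0,"tz":-0.1,"twist":0,"grip":0},{"tx":0.7,"ty":0,"tz":-0.1,"twist":0,"grip":0},{"tx":0.7,"ty":0,"tz":0,"twist":0,"grip":0}]'
python3 - <<'E'
from h import *
p,K,R,t=snap('side'); save(p,'side5'); print(get_obs()['wrist_force'])
E
```

```text
time: 10.5
tool_pos: [0.5879, -0.1745, 0.2062]
ee_rot: [3.142, -0.0, 0.2]
wrist_force: [0.8, -1.0, 0.7]
width: 0.0003
[0.8090265  0.20655301 1.63346881]
```

View pics/side5.png

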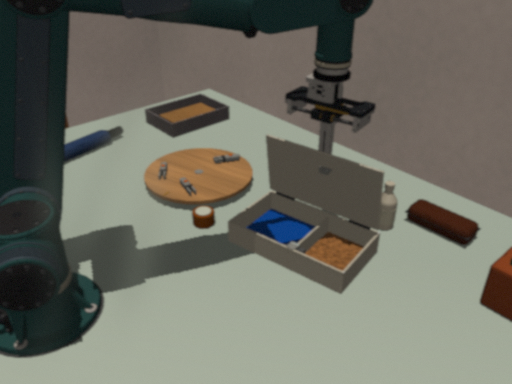

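```bash
python3 -m crank '[{"tx":0.5,"ty":0,"tz":0,"twist":0,"grip":0},{"tx":0.5,"ty":0,"tz":0,"twist":0,"grip":0},{"tx":0.5,"ty":0,"tz":0,"twist":0,"grip":0},{"tx":0.5,"ty":0,"tz":0,"twist":0,"grip":0},{"tx":0.5,"ty":0,"tz":0,"twist":0,"grip":0},{"tx":0.5,"ty":0,"tz":0,"twist":0,"grip":0},{"tx":0.5,"ty":0,"tz":0,"twist":0,"grip":0},{"tx":0.5,"ty":0,"tz":0,"twist":0,"grip":0},{"tx":0.5,"ty":0,"tz":0,"twist":0,"grip":0},{"tx":0.5,"ty":0,"tz":0,"twist":0,"grip":0}]'
python3 - <<'E'
from h import *
p,K,R,t=snap('side'); save(p,'side6'); print(get_obs()['wrist_force'])
E
```

```text
time: 11.8
tool_pos: [0.6367, -0.1645, 0.2062]
ee_rot: [-3.142, 0.0, 0.2]
wrist_force: [-0.1, 0.4, -0.6]
width: 0.0004
[ 1.46309306 -0.40162978 -0.03755795]
```

View pics/side6.png

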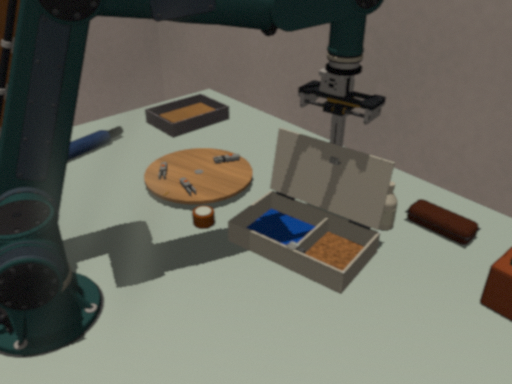

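```bash
python3 -m crank '[{"tx":0.5,"ty":0,"tz":0,"twist":0,"grip":0},{"tx":0.5,"ty":0,"tz":0,"twist":0,"grip":0},{"tx":0.5,"ty":0,"tz":0,"twist":0,"grip":0},{"tx":0.5,"ty":0,"tz":0,"twist":0,"grip":0},{"tx":0.5,"ty":0,"tz":0,"twist":0,"grip":0},{"tx":0.5,"ty":0,"tz":0,"twist":0,"grip":0},{"tx":0.5,"ty":0,"tz":0,"twist":0,"grip":0},{"tx":0,"ty":0,"tz":0,"twist":0,"grip":0}]'
python3 - <<'E'
from h import *
p,K,R,t=snap('side'); save(p,'side7'); o=get_obs();print(o['wrist_force'],o['tool_pos'])
p,K,R,t=snap('top'); save(p,'top7')
E
```

```text
time: 12.85
tool_pos: [0.6709, -0.1576, 0.2059]
ee_rot: [-3.141, 0.0, 0.2]
wrist_force: [-0.5, 0.2, 0.3]
width: 0.0008
[-0.65244365 -0.03551243 -0.29123793] [ 0.6707529  -0.15765515  0.20600542]
```

View pics/side7.png

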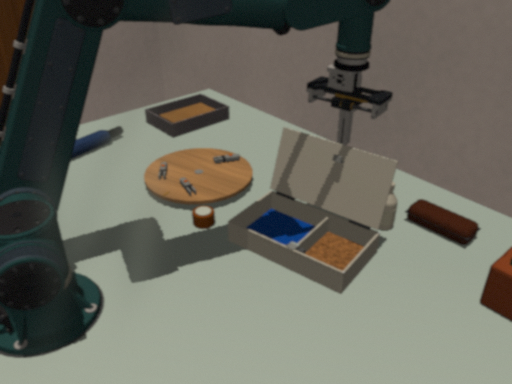

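View pics/top7.png

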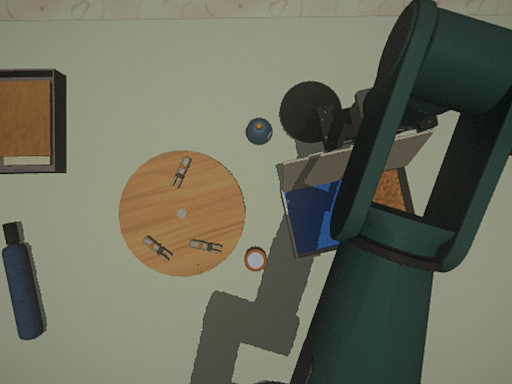

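```bash
python3 -m crank '[{"tx":1,"ty":0,"tz":0,"twist":0,"grip":0},{"tx":0,"ty":0,"tz":-3,"twist":0,"grip":0},{"tx":0,"ty":0,"tz":-4,"twist":0,"grip":0},{"tx":0,"ty":0,"tz":-4,"twist":0,"grip":0},{"tx":-1.6,"ty":-5.5,"tz":0,"twist":0,"grip":1},{"tx":-1.6,"ty":-5.5,"tz":0,"twist":0,"grip":1},{"tx":-1.6,"ty":-5.5,"tz":0,"twist":0,"grip":1},{"tx":-1.6,"ty":-5.5,"tz":0,"twist":0,"grip":1},{"tx":-1.6,"ty":-5.5,"tz":0,"twist":0,"grip":1},{"tx":-1.6,"ty":-5.5,"tz":0,"twist":0,"grip":1},{"tx":-1.6,"ty":-5.5,"tz":0,"twist":0,"grip":1},{"tx":0,"ty":0,"tz":0,"twist":0,"grip":1}]'
python3 - <<'E'
from h import *
for n in ['side','top','wrist']:
    p,K,R,t=snap(n); save(p,n+'8')
    if n!='side':
        for q,z in [('clip1_mid',.044),('fob1_mid',.044)]:
            for r in find(p,q,K,R,t,z,.15): print(n,q,r)
E
```

```text
time: 14.45
tool_pos: [0.4929, 0.2028, 0.3171]
ee_rot: [-3.14, -0.002, 0.206]
wrist_force: [0.6, -0.2, 0.5]
width: 0.0774
top clip1_mid (0.49, [183.4, 169.7], 261, 'mean', [0.6189, 0.2037], 'rect', (0.6178, 0.2045), 74, 21, 'ang rect 156 pca 157')
top fob1_mid (0.74, [256.9, 126.5], 578, 'mean', [0.7089, 0.0221], 'rect', (0.7088, 0.0222), 63, 61, 'ang rect 179 pca 180')
top fob1_mid (0.57, [350.5, 163.1], 4174, 'mean', [0.6339, -0.194], 'rect', (0.6358, -0.209), 373, 70, 'ang rect 101 pca 103')
wrist clip1_mid (0.72, [268.2, 67.9], 849, 'mean', [0.6195, 0.2029], 'rect', (0.616, 0.2045), 75, 19, 'ang rect 156 pca 156')
wrist clip1_mid (0.68, [244.7, 133.0], 35382, 'mean', [0.5307, 0.2101], 'rect', (0.5195, 0.208), 289, 289, 'ang rect 22 pca 88')
```

View pics/side8.png

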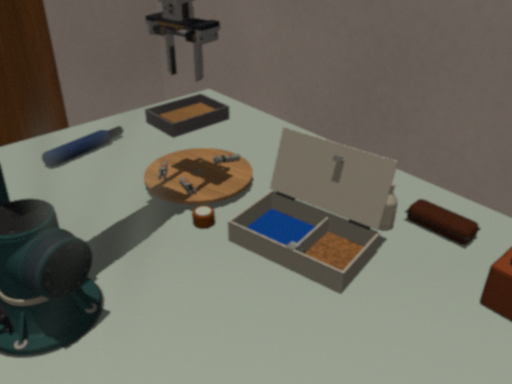

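View pics/wrist8.png

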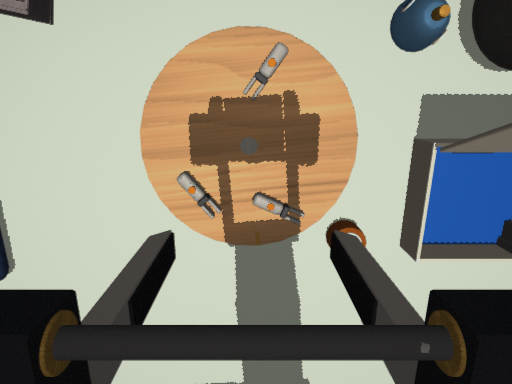

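Wrist view: three clips, at about (268,68), (199,195) and (278,207), and no fobs. The brass mark at (257,238) is only a decoration on the wood. The side view shows the lid standing open.

```bash
cat >> h.py <<'E'
def seg(K,R,t,a,b,z=.040):
    A=ray(K,R,t,a,z);B=ray(K,R,t,b,z); d=(A-B)[:2]
    print('mid',((A+B)/2).round(4),'len %.0f ang %.1f'%(np.hypot(*d)*1000,np.degrees(np.arctan2(d[1],d[0]))%180)); return (A+B)/2
E
python3 - <<'E'
from h import *
p,K,R,t=snap('wrist')
for a,b in [((283,43),(248,96)),((179,174),(220,215)),((253,199),(304,216))]: seg(K,R,t,a,b)
for q,z in [('clip2_mid',.040),('clip3_mid',.040)]:
    for r in find(p,q,K,R,t,z,.15): print(q,r)
p,K,R,t=snap('top')
for q,z in [('clip2_mid',.040),('clip3_mid',.040)]:
    for r in find(p,q,K,R,t,z,.15): print(q,r)
E
```

```text
mid [0.6165 0.2055 0.04  ] len 77 ang 156.5
mid [0.4378 0.2615 0.04  ] len 81 ang 53.9
mid [0.4412 0.1488 0.04  ] len 77 ang 82.2
clip2_mid (0.82, [198.5, 192.6], 721, 'mean', [0.4386, 0.2641], 'rect', (0.4374, 0.2633), 77, 22, 'ang rect 53 pca 52')
clip3_mid (0.67, [271.4, 210.7], 667, 'mean', [0.4411, 0.1518], 'rect', (0.4404, 0.1502), 77, 21, 'ang rect 77 pca 77')
clip3_mid (0.29, [246.6, 133.6], 35055, 'mean', [0.5304, 0.2099], 'rect', (0.5194, 0.2081), 291, 290, 'ang rect 98 pca 88')
clip2_mid (0.67, [148.6, 242.8], 152, 'mean', [0.4507, 0.2772], 'rect', (0.4496, 0.2764), 45, 20, 'ang rect 52 pca 58')
clip3_mid (0.72, [193.3, 200.1], 9344, 'mean', [0.5342, 0.1919], 'rect', (0.5248, 0.1993), 296, 281, 'ang rect 29 pca 46')
clip3_mid (0.64, [314.6, 110.7], 2953, 'mean', [0.7522, -0.0997], 'rect', (0.7517, -0.1005), 144, 142, 'ang rect 153 pca 106')
clip3_mid (0.51, [205.0, 245.4], 214, 'mean', [0.4424, 0.1503], 'rect', (0.4423, 0.1488), 68, 20, 'ang rect 77 pca 76')
clip3_mid (0.33, [257.3, 127.8], 566, 'mean', [0.7103, 0.0225], 'rect', (0.7107, 0.0222), 61, 61, 'ang rect 179 pca 152')
clip3_mid (0.15, [351.2, 160.7], 4272, 'mean', [0.6344, -0.1956], 'rect', (0.6359, -0.21), 376, 72, 'ang rect 101 pca 103')
```

Run:
```python
from h import *
delta([.4408,.1495,.12],78)
```

```text
pos [0.4945, 0.1991, 0.3161] yaw 11.4  tool shift cm [-6.25, 3.8, 19.61] twist -66.6
```

```bash
python3 -m crank '[{"tx":-3.1,"ty":1.9,"tz":0,"twist":0,"grip":1},{"tx":-3.1,"ty":1.9,"tz":0,"twist":0,"grip":1},{"tx":0,"ty":0,"tz":2.5,"twist":-9.5,"grip":0.7},{"tx":0,"ty":0,"tz":2.5,"twist":-9.5,"grip":0.7},{"tx":0,"ty":0,"tz":2.5,"twist":-9.5,"grip":0.7},{"tx":0,"ty":0,"tz":2.5,"twist":-9.5,"grip":0.7},{"tx":0,"ty":0,"tz":2.5,"twist":-9.5,"grip":0.7},{"tx":0,"ty":0,"tz":2.5,"twist":-9.5,"grip":0.7},{"tx":0,"ty":0,"tz":2.5,"twist":-9.5,"grip":0.7},{"tx":0,"ty":0,"tz":0,"twist":0,"grip":0.7}]'
python3 - <<'E'
from h import *
p,K,R,t=snap('wrist'); save(p,'w9')
for r in find(p,'clip3_mid',K,R,t,.04,.15): print(r)
delta([.4408,.1495,.044],78)
E
```

```text
time: 16.35
tool_pos: [0.4396, 0.1495, 0.1391]
ee_rot: [-3.137, 0.002, 1.358]
wrist_force: [-0.3, -0.2, -0.1]
width: 0.0658
(0.83, [251.4, 197.4], 1655, 'mean', [0.4418, 0.1544], 'rect', (0.4407, 0.1495), 78, 19, 'ang rect 76 pca 77')
pos [0.4414, 0.15, 0.1419] yaw 77.8  tool shift cm [-0.06, -0.06, 9.79] twist -0.2
```

View pics/w9.png

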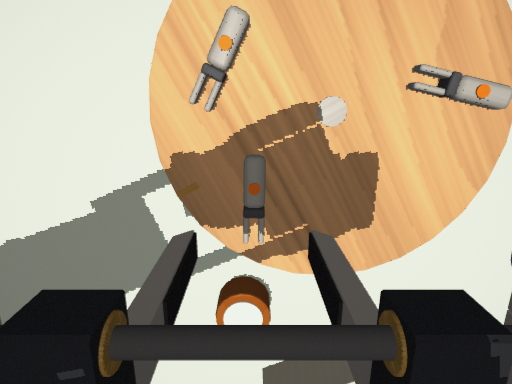

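The clip is aligned between the jaws, with its centre at about (254,198). I'll descend and grip.

```bash
python3 -m crank '[{"tx":0,"ty":0,"tz":3,"twist":0,"grip":0.7},{"tx":0,"ty":0,"tz":3,"twist":0,"grip":0.7},{"tx":0,"ty":0,"tz":2.3,"twist":0,"grip":0.7},{"tx":0,"ty":0,"tz":1.5,"twist":0,"grip":0.7},{"tx":0,"ty":0,"tz":0,"twist":0,"grip":0.7},{"tx":0,"ty":0,"tz":0,"twist":0,"grip":0.3},{"tx":0,"ty":0,"tz":0,"twist":0,"grip":0},{"tx":0,"ty":0,"tz":0,"twist":0,"grip":0},{"tx":0,"ty":0,"tz":0,"twist":0,"grip":0},{"tx":0,"ty":0,"tz":0,"twist":0,"grip":0}]'
python3 -m crank '[{"tx":0,"ty":0,"tz":-3,"twist":0,"grip":0},{"tx":0,"ty":0,"tz":-4,"twist":0,"grip":0},{"tx":0,"ty":0,"tz":-4,"twist":0,"grip":0},{"tx":0,"ty":0,"tz":0,"twist":9.5,"grip":0},{"tx":0,"ty":0,"tz":0,"twist":9.5,"grip":0},{"tx":0,"ty":0,"tz":0,"twist":9.5,"grip":0},{"tx":0,"ty":0,"tz":0,"twist":9.5,"grip":0},{"tx":0,"ty":0,"tz":0,"twist":9.5,"grip":0},{"tx":0,"ty":0,"tz":0,"twist":9.5,"grip":0},{"tx":0,"ty":0,"tz":0,"twist":9.5,"grip":0},{"tx":0,"ty":0,"tz":0,"twist":0,"grip":0}]'
python3 - <<'E'
from h import *
c=np.array([.5058,-.1263]);ex=np.array([.981,.196]);ey=np.array([-.196,.981])
for y in (-.045,0,.045):
    T=c-.015*ex+y*ey; print(T.round(4)); delta([*T,.0215],11.3)
p,K,R,t=snap('wrist'); save(p,'w10')
E
```

```text
time: 17.7
tool_pos: [0.4411, 0.1499, 0.0432]
ee_rot: [3.142, -0.0, 1.36]
wrist_force: [-1.1, 0.1, 1.0]
width: 0.019
time: 19.08
tool_pos: [0.4409, 0.1498, 0.1528]
ee_rot: [-3.142, 0.001, 0.202]
wrist_force: [0.3, -0.8, 0.2]
width: 0.0183
[ 0.4999 -0.1734]
pos [0.4409, 0.1498, 0.1528] yaw 11.5  tool shift cm [-0.68, 32.85, 13.13] twist 0.2
[ 0.4911 -0.1292]
pos [0.4409, 0.1498, 0.1528] yaw 11.5  tool shift cm [-0.66, 28.35, 13.13] twist 0.2
[ 0.4823 -0.0851]
pos [0.4409, 0.1498, 0.1528] yaw 11.5  tool shift cm [-0.64, 23.85, 13.13] twist 0.2
```

View pics/w10.png

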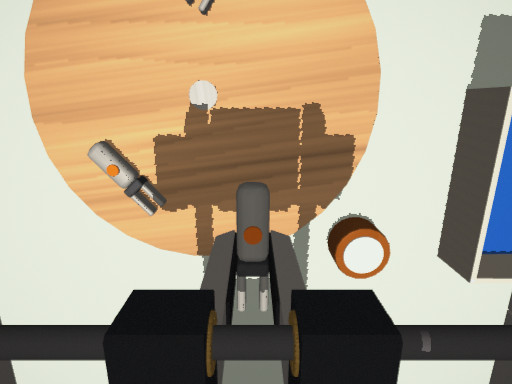

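```bash
python3 -m crank '[{"tx":-0.1,"ty":5,"tz":0,"twist":0,"grip":0},{"tx":-0.1,"ty":5.5,"tz":0,"twist":0,"grip":0},{"tx":-0.1,"ty":5.5,"tz":0,"twist":0,"grip":0},{"tx":-0.1,"ty":5.5,"tz":0,"twist":0,"grip":0},{"tx":-0.1,"ty":5.5,"tz":0,"twist":0,"grip":0},{"tx":-0.1,"ty":4,"tz":0,"twist":0,"grip":0},{"tx":-0.1,"ty":1.8,"tz":0,"twist":0,"grip":0},{"tx":0,"ty":0,"tz":0,"twist":0,"grip":0}]'
python3 - <<'E'
from h import *
p,K,R,t=snap('wrist')
c=np.array([.5058,-.1263]);ex=np.array([.981,.196]);ey=np.array([-.196,.981])
f=p['frame'].copy()
q=[[*(c+a*.08*ex+b*.08*ey),.055] for a,b in [(-1,-1),(1,-1),(1,1),(-1,1)]]
cv2.polylines(f,[proj(K,R,t,q).astype(np.int32)],True,(255,0,0),1)
q=[[*(c+a*.08*ex+b*.08*ey),.005] for a,b in [(-1,-1),(1,-1),(1,1),(-1,1)]]
cv2.polylines(f,[proj(K,R,t,q).astype(np.int32)],True,(0,255,0),1)
save({'frame':f},'w11')
delta([.4999,-.1734,.0215],11.3); print(get_obs()['width'])
E
```

```text
time: 20.12
tool_pos: [0.4992, -0.1731, 0.1528]
ee_rot: [-3.14, 0.0, 0.199]
wrist_force: [0.5, 1.3, -1.4]
width: 0.0181
pos [0.4991, -0.1721, 0.1529] yaw 11.5  tool shift cm [0.05, 0.16, 13.14] twist 0.2
0.017940996740087135
```

View pics/w11.png

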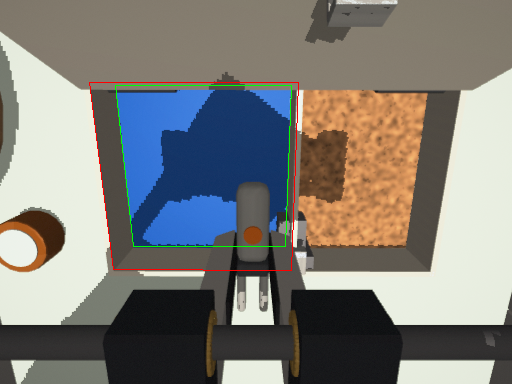

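```bash
python3 -m crank '[{"tx":0,"ty":-0.5,"tz":4,"twist":0,"grip":0},{"tx":0,"ty":0,"tz":4,"twist":0,"grip":0},{"tx":0,"ty":0,"tz":3,"twist":0,"grip":0},{"tx":0,"ty":0,"tz":1.3,"twist":0,"grip":0},{"tx":0,"ty":0,"tz":0.7,"twist":0,"grip":0},{"tx":0,"ty":0,"tz":0,"twist":0,"grip":0}]'
python3 -m crank '[{"tx":0,"ty":0,"tz":0,"twist":0,"grip":0.3},{"tx":0,"ty":0,"tz":0,"twist":0,"grip":0.35},{"tx":0,"ty":0,"tz":0,"twist":0,"grip":0.35},{"tx":0,"ty":0,"tz":-3,"twist":0,"grip":0.35},{"tx":0,"ty":0,"tz":-5,"twist":0,"grip":0.35},{"tx":0,"ty":0,"tz":-6,"twist":0,"grip":0.35},{"tx":-0.8,"ty":-6,"tz":0,"twist":0,"grip":0.7},{"tx":-0.8,"ty":-6,"tz":0,"twist":0,"grip":0.7},{"tx":0,"ty":-6,"tz":0,"twist":0,"grip":0.7},{"tx":0,"ty":-6,"tz":0,"twist":0,"grip":0.7},{"tx":0,"ty":-6,"tz":0,"twist":0,"grip":0.7},{"tx":0,"ty":0,"tz":0,"twist":0,"grip":0.7}]'
python3 - <<'E'
from h import *
p,K,R,t=snap('wrist'); save(p,'w12')
for r in find(p,'clip3_mid',K,R,t,.04,.15): print(r)
p,K,R,t=snap('top'); save(p,'t12')
delta([.4376,.2625,.14],53)
E
```

```text
time: 20.92
tool_pos: [0.4989, -0.1678, 0.0239]
ee_rot: [3.141, -0.001, 0.2]
wrist_force: [-0.5, 0.1, -0.9]
width: 0.0178
time: 22.42
tool_pos: [0.4221, 0.1262, 0.1635]
ee_rot: [-3.141, -0.001, 0.207]
wrist_force: [-0.4, -0.5, -0.0]
width: 0.0658
pos [0.4234, 0.1221, 0.1633] yaw 11.4  tool shift cm [4.17, -13.48, 2.32] twist -41.6
```

View pics/w12.png

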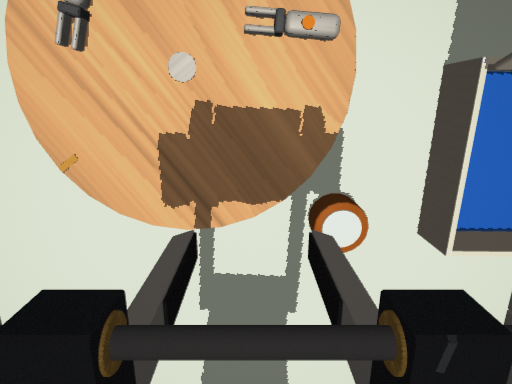

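View pics/t12.png

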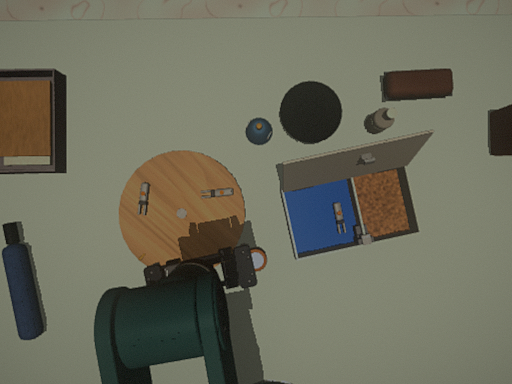

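One clip is in the blue bay at (340,217). The platter has turned, and the two remaining clips now sit at (144,197) and (217,193) in the top view. I need to know if it's still spinning.

Run:
```python
from h import *
import time
for i in range(3):
    p,K,R,t=snap('top'); print(get_obs()['time'])
    for q in ['clip1_mid','clip2_mid']:
        for r in find(p,q,K,R,t,.04,.15): 
            if r[2]<500: print(q,r)
```

```text
22.625
clip1_mid (0.5, [217.6, 191.1], 191, 'mean', [0.5654, 0.1142], 'rect', (0.5651, 0.1166), 63, 18, 'ang rect 94 pca 92')
clip2_mid (0.54, [142.5, 194.8], 251, 'mean', [0.5582, 0.2938], 'rect', (0.557, 0.2937), 73, 21, 'ang rect 171 pca 172')
22.775
clip1_mid (0.7, [221.9, 193.0], 148, 'mean', [0.5613, 0.1103], 'rect', (0.5617, 0.1112), 52, 14, 'ang rect 89 pca 91')
clip2_mid (0.61, [142.6, 193.1], 259, 'mean', [0.5633, 0.2919], 'rect', (0.562, 0.292), 73, 21, 'ang rect 168 pca 167')
22.925
clip1_mid (0.62, [222.1, 194.7], 215, 'mean', [0.5558, 0.1065], 'rect', (0.5558, 0.1078), 59, 21, 'ang rect 89 pca 88')
clip2_mid (0.68, [145.9, 191.9], 244, 'mean', [0.568, 0.289], 'rect', (0.5664, 0.2893), 73, 21, 'ang rect 165 pca 167')
```

The platter is still turning clockwise at about 20°/s. I'll stop it by resting both open fingertips lightly on its middle, inside the ring where the clips lie.

```bash
python3 -m crank '[{"tx":3.8,"ty":-2.2,"tz":0,"twist":0,"grip":0.7},{"tx":3.8,"ty":-2.2,"tz":0,"twist":0,"grip":0.7},{"tx":3.7,"ty":-2.1,"tz":0,"twist":0,"grip":0.7},{"tx":0,"ty":0,"tz":0,"twist":0,"grip":0.7}]'
python3 - <<'E'
from h import *
p,K,R,t=snap('top')
for q in ['turntable_top']:
    for r in find(p,q,K,R,t,.03,.15): print(q,r)
p,K,R,t=snap('wrist'); save(p,'w13')
delta([.521,.2078,.0445],11.3)
E
```

```text
time: 23.52
tool_pos: [0.5221, 0.2101, 0.1618]
ee_rot: [-3.141, 0.002, 0.201]
wrist_force: [-0.4, -0.5, -0.2]
width: 0.066
pos [0.5205, 0.2084, 0.163] yaw 11.4  tool shift cm [0.05, 0.06, 11.85] twist 0.1
```

View pics/w13.png

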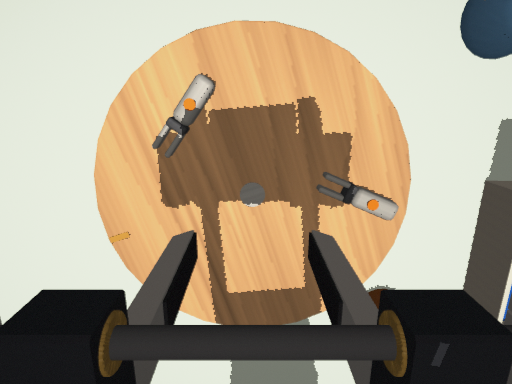

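```bash
python3 -m crank '[{"tx":0,"ty":0,"tz":5,"twist":0,"grip":0.5},{"tx":0,"ty":0,"tz":4,"twist":0,"grip":0.5},{"tx":0,"ty":0,"tz":2,"twist":0,"grip":0.5},{"tx":0,"ty":0,"tz":0.8,"twist":0,"grip":0.5},{"tx":0,"ty":0,"tz":0.2,"twist":0,"grip":0.5},{"tx":0,"ty":0,"tz":0,"twist":0,"grip":0.5}]'
python3 -m crank '[{"tx":0,"ty":0,"tz":0.1,"twist":0,"grip":0.5},{"tx":0,"ty":0,"tz":0,"twist":0,"grip":0.5}]'
python3 -m crank '[{"tx":0,"ty":0,"tz":0.1,"twist":0,"grip":0.5},{"tx":0,"ty":0,"tz":0,"twist":0,"grip":0.5}]'
```

```text
time: 24.42
tool_pos: [0.5218, 0.209, 0.0446]
ee_rot: [-3.141, -0.002, 0.199]
wrist_force: [0.6, -0.3, -1.2]
width: 0.0468
time: 24.68
tool_pos: [0.5214, 0.209, 0.0428]
ee_rot: [-3.141, -0.001, 0.2]
wrist_force: [0.4, 0.6, -0.7]
width: 0.0472
time: 24.92
tool_pos: [0.5212, 0.209, 0.0413]
ee_rot: [-3.141, -0.0, 0.2]
wrist_force: [-0.1, -0.4, 0.8]
width: 0.0472
```

```bash
python3 -m crank '[{"tx":0,"ty":0,"tz":0.1,"twist":0,"grip":0.5},{"tx":0,"ty":0,"tz":0,"twist":0,"grip":0.5},{"tx":0,"ty":0,"tz":0,"twist":0,"grip":0.5}]'
python3 - <<'E'
from h import *
for i in range(2):
    p,K,R,t=snap('wrist'); save(p,'w14')
    for q in ['clip1_mid']:
        for r in find(p,q,K,R,t,.04,.15): 
            if r[2]<5000: print(q,r)
E
```

```text
time: 25.3
tool_pos: [0.5212, 0.209, 0.0413]
ee_rot: [-3.141, -0.001, 0.2]
wrist_force: [-1.4, -0.8, 4.6]
width: 0.047
clip1_mid (0.79, [421.6, 275.8], 3971, 'mean', [0.5267, 0.109], 'rect', (0.5266, 0.1099), 84, 21, 'ang rect 72 pca 72')
clip1_mid (0.57, [419.9, 276.9], 3926, 'mean', [0.5267, 0.1091], 'rect', (0.5267, 0.1096), 84, 21, 'ang rect 73 pca 72')
```

```bash
python3 -m crank '[{"tx":0,"ty":0,"tz":-0.4,"twist":0,"grip":0.5},{"tx":0,"ty":0,"tz":-2,"twist":0,"grip":0.5},{"tx":0,"ty":0,"tz":-5,"twist":0,"grip":0.6},{"tx":0,"ty":0,"tz":-5,"twist":0,"grip":0.6},{"tx":0,"ty":0,"tz":-4,"twist":0,"grip":0.7},{"tx":-4,"ty":0,"tz":0,"twist":0,"grip":0.7},{"tx":0,"ty":0,"tz":0,"twist":0,"grip":0.7}]'
python3 - <<'E'
from h import *
for i in range(2):
    p,K,R,t=snap('wrist'); 
    for q in ['clip1_mid','clip2_mid']:
        for r in find(p,q,K,R,t,.04,.15): 
            if r[2]<5000: print(q,r)
save(p,'w15');
E
```

```text
time: 26.38
tool_pos: [0.4803, 0.2008, 0.2046]
ee_rot: [-3.141, -0.0, 0.2]
wrist_force: [-0.7, -0.7, 0.4]
width: 0.066
clip1_mid (0.9, [350.6, 161.3], 1100, 'mean', [0.5266, 0.1077], 'rect', (0.5278, 0.1104), 78, 19, 'ang rect 73 pca 72')
clip2_mid (0.76, [204.0, 58.3], 1527, 'mean', [0.5883, 0.2716], 'rect', (0.5846, 0.2735), 77, 19, 'ang rect 149 pca 149')
clip1_mid (0.87, [350.4, 161.9], 1217, 'mean', [0.5262, 0.1076], 'rect', (0.5271, 0.1107), 78, 19, 'ang rect 72 pca 72')
clip2_mid (0.78, [201.0, 62.8], 1568, 'mean', [0.5877, 0.2718], 'rect', (0.5848, 0.2736), 77, 20, 'ang rect 150 pca 149')
```

View pics/w15.png

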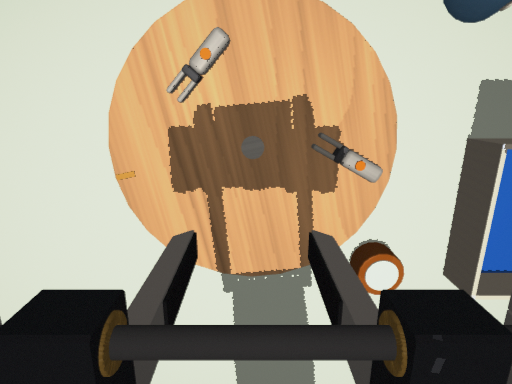

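The platter is still. Next is the clip at (350,161).

```bash
python3 -m crank '[{"tx":1.4,"ty":4.9,"tz":0,"twist":0,"grip":0.7},{"tx":1.4,"ty":4.9,"tz":0,"twist":0,"grip":0.7},{"tx":0,"ty":0,"tz":1,"twist":-10,"grip":0.7},{"tx":0,"ty":0,"tz":1,"twist":-10,"grip":0.7},{"tx":0,"ty":0,"tz":1,"twist":-10,"grip":0.7},{"tx":0,"ty":0,"tz":1,"twist":-10,"grip":0.7},{"tx":0,"ty":0,"tz":1,"twist":-10,"grip":0.7},{"tx":0,"ty":0,"tz":1,"twist":-10.5,"grip":0.7},{"tx":0,"ty":0,"tz":0,"twist":0,"grip":0.7}]'
python3 - <<'E'
from h import *
p,K,R,t=snap('wrist'); save(p,'w16')
for r in find(p,'clip1_mid',K,R,t,.04,.15): print(r)
delta([.5275,.1105,.0425],72)
E
```

```text
time: 27.8
tool_pos: [0.5284, 0.1104, 0.1427]
ee_rot: [-3.139, 0.001, 1.253]
wrist_force: [-0.4, 0.5, -0.6]
width: 0.0656
(0.98, [251.3, 205.7], 1404, 'mean', [0.5266, 0.1076], 'rect', (0.5271, 0.1109), 76, 18, 'ang rect 72 pca 72')
pos [0.529, 0.1105, 0.1441] yaw 71.8  tool shift cm [-0.04, -0.14, 10.16] twist -0.2
```

View pics/w16.png

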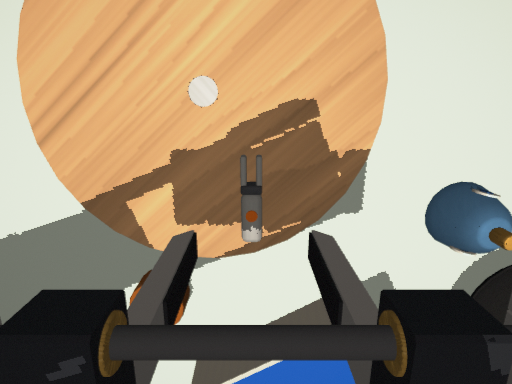

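```bash
python3 -m crank '[{"tx":0,"ty":-0.1,"tz":4,"twist":0,"grip":0.5},{"tx":0,"ty":0,"tz":3.5,"twist":0,"grip":0.5},{"tx":0,"ty":0,"tz":1.7,"twist":0,"grip":0.5},{"tx":0,"ty":0,"tz":0.8,"twist":0,"grip":0.5},{"tx":0,"ty":0,"tz":0,"twist":0,"grip":0.4},{"tx":0,"ty":0,"tz":0,"twist":0,"grip":0.26},{"tx":0,"ty":0,"tz":0,"twist":0,"grip":0.24},{"tx":0,"ty":0,"tz":0,"twist":0,"grip":0.2},{"tx":0,"ty":0,"tz":0,"twist":0,"grip":0},{"tx":0,"ty":0,"tz":0,"twist":0,"grip":0},{"tx":0,"ty":0,"tz":0,"twist":0,"grip":0},{"tx":0,"ty":0,"tz":0,"twist":0,"grip":0}]'
python3 -m crank '[{"tx":0,"ty":0,"tz":-0.5,"twist":0,"grip":0},{"tx":0,"ty":0,"tz":-2.5,"twist":0,"grip":0},{"tx":0,"ty":0,"tz":-4,"twist":0,"grip":0},{"tx":0,"ty":0,"tz":-4,"twist":0,"grip":0},{"tx":0,"ty":0,"tz":0,"twist":10,"grip":0},{"tx":0,"ty":0,"tz":0,"twist":10,"grip":0},{"tx":0,"ty":0,"tz":0,"twist":10,"grip":0},{"tx":0,"ty":0,"tz":0,"twist":10,"grip":0},{"tx":0,"ty":0,"tz":0,"twist":10,"grip":0},{"tx":0,"ty":0,"tz":0,"twist":10.5,"grip":0},{"tx":0,"ty":0,"tz":0,"twist":0,"grip":0}]'
python3 - <<'E'
from h import *
p,K,R,t=snap('top'); save(p,'t17')
for r in find(p,'clip2_mid',K,R,t,.04,.15): print(r)
p,K,R,t=snap('wrist'); save(p,'w17')
p,K,R,t=snap('top')
for r in find(p,'clip2_mid',K,R,t,.04,.15): print(r)
c=np.array([.5058,-.1263]);ex=np.array([.981,.196]);ey=np.array([-.196,.981])
delta([*(c-.015*ex+.003*ey),.0215],11.3)
E
```

```text
time: 29.4
tool_pos: [0.5281, 0.1108, 0.0447]
ee_rot: [3.141, -0.001, 1.256]
wrist_force: [-0.3, -0.1, 4.4]
width: 0.0181
time: 30.78
tool_pos: [0.5273, 0.1107, 0.1535]
ee_rot: [-3.141, 0.001, 0.202]
wrist_force: [0.5, -0.9, 0.1]
width: 0.0176
(0.17, [352.5, 194.8], 12982, 'mean', [0.5529, -0.1917], 'rect', (0.5547, -0.2206), 381, 235, 'ang rect 101 pca 113')
(0.69, [156.6, 175.1], 143, 'mean', [0.6035, 0.2646], 'rect', (0.6026, 0.2647), 42, 21, 'ang rect 153 pca 142')
(0.68, [350.6, 198.4], 12999, 'mean', [0.553, -0.1921], 'rect', (0.5554, -0.2219), 384, 234, 'ang rect 101 pca 113')
pos [0.5276, 0.1108, 0.154] yaw 11.5  tool shift cm [-8.37, 22.49, 13.25] twist 0.2
```

View pics/w17.png

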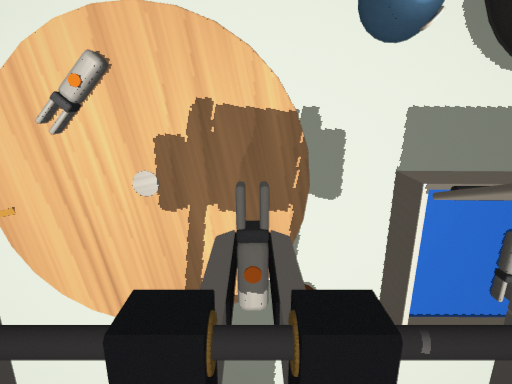

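View pics/t17.png

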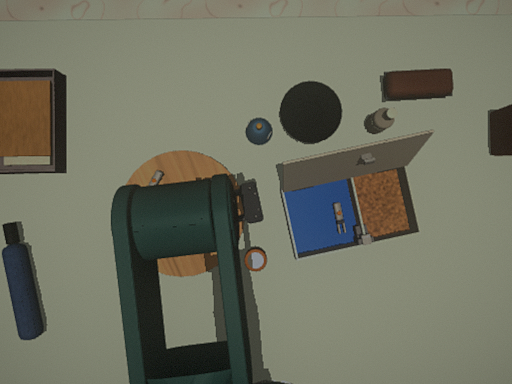

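```bash
python3 -m crank '[{"tx":-2.1,"ty":4.5,"tz":0,"twist":0,"grip":0},{"tx":-2.1,"ty":5,"tz":0,"twist":0,"grip":0},{"tx":-2.1,"ty":5,"tz":0,"twist":0,"grip":0},{"tx":-2.1,"ty":5,"tz":0,"twist":0,"grip":0},{"tx":0,"ty":3,"tz":0,"twist":0,"grip":0},{"tx":0,"ty":0,"tz":0,"twist":0,"grip":0},{"tx":0,"ty":0,"tz":3,"twist":0,"grip":0}]'
python3 - <<'E'
from h import *
c=np.array([.5058,-.1263]);ex=np.array([.981,.196]);ey=np.array([-.196,.981])
delta([*(c-.015*ex+.003*ey),.0215],11.3); print(get_obs()['width'])
p,K,R,t=snap('wrist'); save(p,'w18')
E
```

```text
time: 31.9
tool_pos: [0.492, -0.1267, 0.1266]
ee_rot: [3.139, -0.006, 0.2]
wrist_force: [-0.9, 0.2, -0.6]
width: 0.0179
pos [0.492, -0.1267, 0.1266] yaw 11.5  tool shift cm [-0.2, -0.1, 10.51] twist 0.2
0.017929860744475962
```

View pics/w18.png

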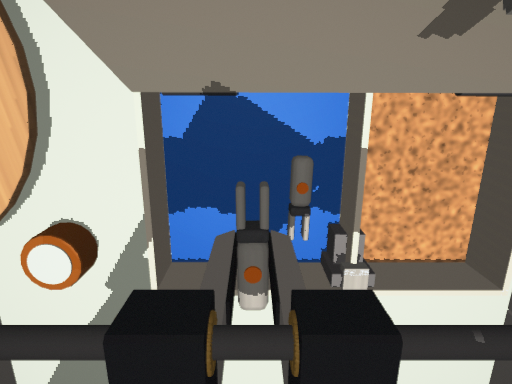

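```bash
python3 -m crank '[{"tx":0,"ty":0,"tz":4,"twist":0,"grip":0},{"tx":0,"ty":0,"tz":3.5,"twist":0,"grip":0},{"tx":0,"ty":0,"tz":2,"twist":0,"grip":0},{"tx":0,"ty":0,"tz":0.8,"twist":0,"grip":0},{"tx":0,"ty":0,"tz":0,"twist":0,"grip":0}]'
python3 -m crank '[{"tx":0,"ty":0,"tz":0,"twist":0,"grip":0.25},{"tx":0,"ty":0,"tz":0,"twist":0,"grip":0.3},{"tx":0,"ty":0,"tz":0,"twist":0,"grip":0.3},{"tx":0,"ty":0,"tz":-3,"twist":0,"grip":0.3},{"tx":0,"ty":0,"tz":-5,"twist":0,"grip":0.3},{"tx":0,"ty":0,"tz":-6,"twist":0,"grip":0.3},{"tx":0,"ty":-6,"tz":0,"twist":0,"grip":0.7},{"tx":0,"ty":-6,"tz":-1,"twist":0,"grip":0.7},{"tx":0.7,"ty":-6,"tz":-1,"twist":0,"grip":0.7},{"tx":0.7,"ty":-6,"tz":-1,"twist":0,"grip":0.7},{"tx":0.7,"ty":-6,"tz":-1,"twist":0,"grip":0.7},{"tx":0.7,"ty":-6,"tz":0,"twist":0,"grip":0.7}]'
python3 - <<'E'
from h import *
p,K,R,t=snap('top'); save(p,'t19')
for i in range(2):
    p,K,R,t=snap('wrist'); save(p,'w19')
    for r in find(p,'clip2_mid',K,R,t,.04,.15): print(r)
E
```

```text
time: 32.58
tool_pos: [0.4903, -0.1258, 0.0215]
ee_rot: [-3.141, -0.0, 0.201]
wrist_force: [-0.6, 0.1, -0.9]
width: 0.0177
time: 34.08
tool_pos: [0.4462, 0.2341, 0.2028]
ee_rot: [-3.141, -0.003, 0.199]
wrist_force: [-0.4, -0.3, -0.8]
width: 0.066
(0.81, [243.7, 25.3], 1572, 'mean', [0.5863, 0.2718], 'rect', (0.5854, 0.2727), 75, 20, 'ang rect 151 pca 148')
```

View pics/w19.png

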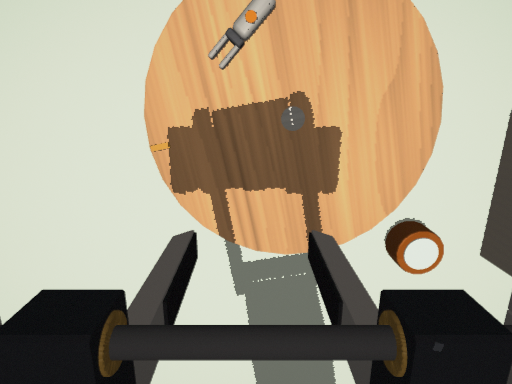

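View pics/t19.png

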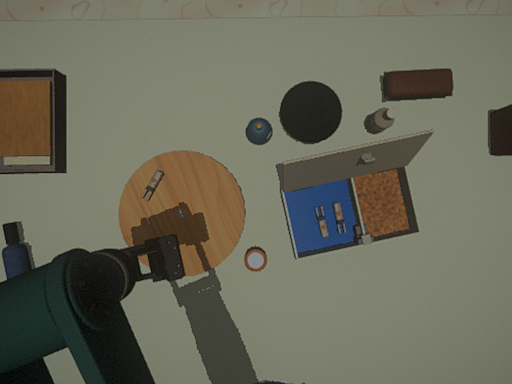

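Two clips are now in the blue bay, at (322,222) and (340,217). The third is at (155,184) in the top view and the platter is still.

```bash
python3 -m crank '[{"tx":4.8,"ty":-0.35,"tz":0,"twist":0,"grip":0.7},{"tx":4.8,"ty":-0.35,"tz":0,"twist":0,"grip":0.7},{"tx":4.8,"ty":-0.35,"tz":0,"twist":0,"grip":0.7},{"tx":0,"ty":0,"tz":0,"twist":-10.6,"grip":0.7},{"tx":0,"ty":0,"tz":0,"twist":-10.6,"grip":0.7},{"tx":0,"ty":0,"tz":0,"twist":-10.6,"grip":0.7},{"tx":0,"ty":0,"tz":0,"twist":-10.6,"grip":0.7},{"tx":0,"ty":0,"tz":0,"twist":-10.6,"grip":0.7},{"tx":0,"ty":0,"tz":0,"twist":-10.6,"grip":0.7},{"tx":0,"ty":0,"tz":0,"twist":-10.6,"grip":0.7},{"tx":0,"ty":0,"tz":0,"twist":-10.6,"grip":0.7},{"tx":0,"ty":0,"tz":0,"twist":-10.6,"grip":0.7}]'
python3 -m crank '[{"tx":0,"ty":0,"tz":2,"twist":-10.6,"grip":0.7},{"tx":0,"ty":0,"tz":2,"twist":-10.6,"grip":0.7},{"tx":0,"ty":0,"tz":2,"twist":-10.6,"grip":0.7},{"tx":0,"ty":0,"tz":0,"twist":-10.3,"grip":0.7},{"tx":0,"ty":0,"tz":0,"twist":0,"grip":0.7}]'
python3 - <<'E'
from h import *
p,K,R,t=snap('wrist'); save(p,'w20')
for r in find(p,'clip2_mid',K,R,t,.04,.15): print(r)
delta([.585,.2732,.0435],149)
E
```

```text
time: 35.83
tool_pos: [0.5859, 0.2682, 0.2012]
ee_rot: [-3.141, 0.0, 1.867]
wrist_force: [-0.5, 0.0, 1.0]
width: 0.0659
time: 36.45
tool_pos: [0.5857, 0.2686, 0.1408]
ee_rot: [-3.141, -0.0, 2.594]
wrist_force: [0.7, -0.3, -0.5]
width: 0.0657
(0.89, [259.3, 201.5], 1635, 'mean', [0.5881, 0.2715], 'rect', (0.5857, 0.2726), 78, 19, 'ang rect 149 pca 150')
pos [0.5858, 0.2694, 0.1416] yaw 148.7  tool shift cm [0.27, 0.28, 9.81] twist -0.3
```

View pics/w20.png

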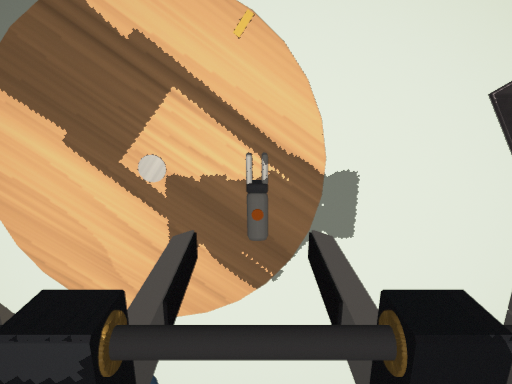

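The third clip is at (258,198), slightly right of centre between the jaws. I'll shift 3 mm, descend and grip.

```bash
python3 -m crank '[{"tx":0.2,"ty":0.3,"tz":4,"twist":0,"grip":0.5},{"tx":0,"ty":0,"tz":3,"twist":0,"grip":0.5},{"tx":0,"ty":0,"tz":1.8,"twist":0,"grip":0.5},{"tx":0,"ty":0,"tz":0.9,"twist":0,"grip":0.5},{"tx":0,"ty":0,"tz":0,"twist":0,"grip":0.4},{"tx":0,"ty":0,"tz":0,"twist":0,"grip":0.26},{"tx":0,"ty":0,"tz":0,"twist":0,"grip":0.24},{"tx":0,"ty":0,"tz":0,"twist":0,"grip":0.2},{"tx":0,"ty":0,"tz":0,"twist":0,"grip":0},{"tx":0,"ty":0,"tz":0,"twist":0,"grip":0},{"tx":0,"ty":0,"tz":0,"twist":0,"grip":0},{"tx":0,"ty":0,"tz":0,"twist":0,"grip":0}]'
python3 -m crank '[{"tx":0,"ty":0,"tz":-0.5,"twist":0,"grip":0},{"tx":0,"ty":0,"tz":-2.5,"twist":0,"grip":0},{"tx":0,"ty":0,"tz":-4,"twist":0,"grip":0},{"tx":0,"ty":0,"tz":-4,"twist":0,"grip":0},{"tx":0,"ty":0,"tz":0,"twist":-10.6,"grip":0},{"tx":0,"ty":0,"tz":0,"twist":-10.6,"grip":0},{"tx":0,"ty":0,"tz":0,"twist":-10.6,"grip":0},{"tx":0,"ty":0,"tz":0,"twist":-10.6,"grip":0},{"tx":0,"ty":0,"tz":0,"twist":0,"grip":0}]'
python3 - <<'E'
from h import *
c=np.array([.5058,-.1263]);ex=np.array([.981,.196]);ey=np.array([-.196,.981])
delta([*(c-.01*ex+.046*ey),.15],191.3); print(get_obs()['width'])
E
```

```text
time: 38.05
tool_pos: [0.5852, 0.2744, 0.0448]
ee_rot: [3.141, 0.001, 2.599]
wrist_force: [-0.4, -1.2, 4.9]
width: 0.0173
time: 39.17
tool_pos: [0.5847, 0.2746, 0.1533]
ee_rot: [3.141, -0.001, -2.946]
wrist_force: [-0.6, -0.4, -0.6]
width: 0.0172
pos [0.5847, 0.2746, 0.1533] yaw -168.8  tool shift cm [16.55, -33.18, 0.34] twist -0.1
0.017225031783585032
```

```bash
python3 -m crank '[{"tx":2.4,"ty":-4.7,"tz":0,"twist":0,"grip":0},{"tx":2.4,"ty":-4.7,"tz":0,"twist":0,"grip":0},{"tx":2.4,"ty":-4.7,"tz":0,"twist":0,"grip":0},{"tx":2.4,"ty":-4.7,"tz":0,"twist":0,"grip":0},{"tx":2.4,"ty":-4.7,"tz":0,"twist":0,"grip":0},{"tx":2.4,"ty":-4.7,"tz":0,"twist":0,"grip":0},{"tx":2.1,"ty":-4.9,"tz":0,"twist":0,"grip":0},{"tx":0,"ty":0,"tz":3,"twist":0,"grip":0},{"tx":0,"ty":0,"tz":0,"twist":0,"grip":0}]'
python3 - <<'E'
from h import *
c=np.array([.5058,-.1263]);ex=np.array([.981,.196]);ey=np.array([-.196,.981])
p,K,R,t=snap('wrist'); save(p,'w21')
p,K,R,t=snap('side'); save(p,'s21')
delta([*(c-.01*ex+.046*ey),.022],191.3); print(get_obs()['width'])
E
```

```text
time: 40.3
tool_pos: [0.4863, -0.0825, 0.1217]
ee_rot: [3.139, -0.005, -2.948]
wrist_force: [-0.2, 0.7, 0.3]
width: 0.0175
pos [0.4883, -0.0821, 0.1243] yaw -168.7  tool shift cm [0.15, -0.08, 10.23] twist -0.0
0.017889324141028624
```

View pics/w21.png

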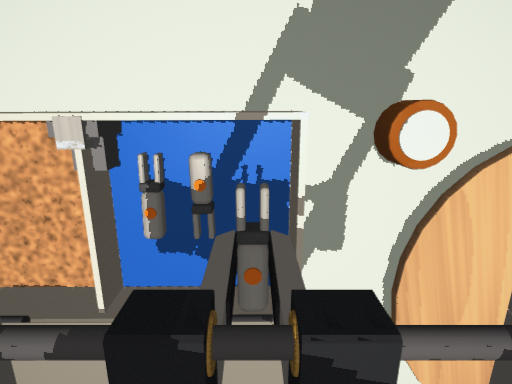

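View pics/s21.png

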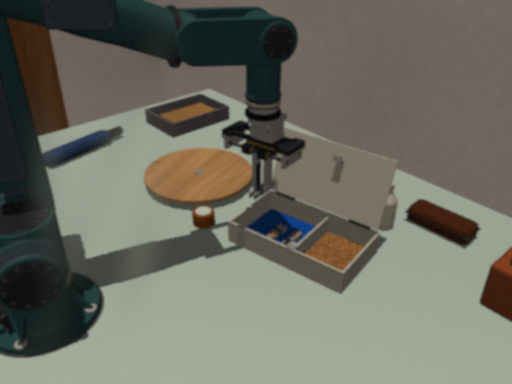

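Run:
```python
from h import *
p,K,R,t=snap('wrist'); o=get_obs(); 
for c,z in [((295,180),.055),((299,118),.055),((290,125),.005),((290,220),.005),((112,132),.005),((213,180),.014),((202,180),.014),((252,122),.055)]:
    X=ray(K,R,t,c,z); print(c,(Rt(o).T@(X-o['tool_pos'])*1000).round(1))
```

```text
(295, 180) [26.1 31.5 69.9]
(299, 118) [70.9 32.7 69.9]
(290, 125) [ 62.9  32.2 119.9]
(290, 220) [-23.7  34.9 120. ]
(112, 132) [  57.1 -121.3  119.9]
(213, 180) [ 16.7 -34.4 111. ]
(202, 180) [ 16.7 -44.  111. ]
(252, 122) [68.2 -0.4 69.9]
```

```bash
python3 -m crank '[{"tx":0,"ty":-0.3,"tz":4,"twist":0,"grip":0},{"tx":0,"ty":0,"tz":3.4,"twist":0,"grip":0},{"tx":0,"ty":0,"tz":2,"twist":0,"grip":0},{"tx":0,"ty":0,"tz":0.8,"twist":0,"grip":0},{"tx":0,"ty":0,"tz":0,"twist":0,"grip":0}]'
python3 -m crank '[{"tx":0,"ty":0,"tz":0,"twist":0,"grip":0.25},{"tx":0,"ty":0,"tz":0,"twist":0,"grip":0.28},{"tx":0,"ty":0,"tz":0,"twist":0,"grip":0.28},{"tx":0,"ty":0,"tz":-3,"twist":0,"grip":0.28},{"tx":0,"ty":0,"tz":-5,"twist":0,"grip":0.28},{"tx":0,"ty":0,"tz":-6,"twist":0,"grip":0.28},{"tx":4,"ty":0,"tz":-3,"twist":0,"grip":0.28},{"tx":0,"ty":0,"tz":0,"twist":0,"grip":0.28}]'
python3 - <<'E'
from h import *
p,K,R,t=snap('wrist'); save(p,'w22')
p,K,R,t=snap('side'); save(p,'s22')
p,K,R,t=snap('top'); save(p,'t22')
E
```

```text
time: 41.08
tool_pos: [0.4895, -0.0851, 0.0228]
ee_rot: [-3.141, 0.001, -2.943]
wrist_force: [-0.4, -0.4, 0.3]
width: 0.0179
time: 42.08
tool_pos: [0.4502, -0.0942, 0.1962]
ee_rot: [-3.137, 0.007, -2.945]
wrist_force: [-0.2, 0.5, -0.5]
width: 0.0263
```

View pics/w22.png

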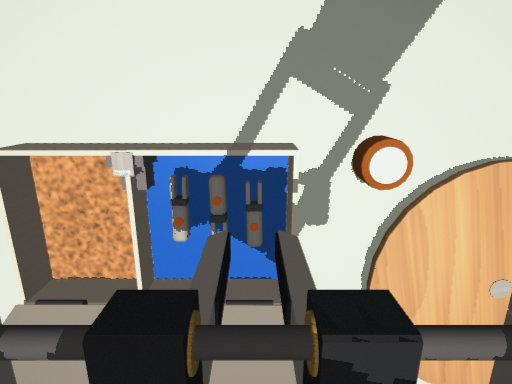

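View pics/s22.png

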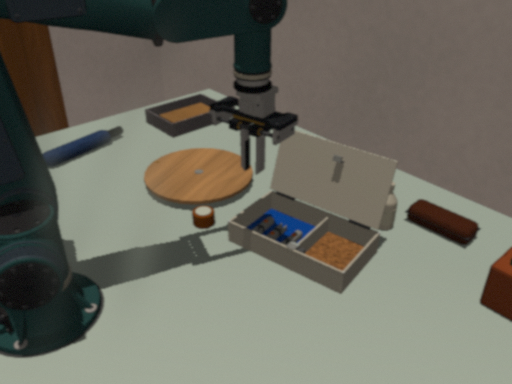

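View pics/t22.png

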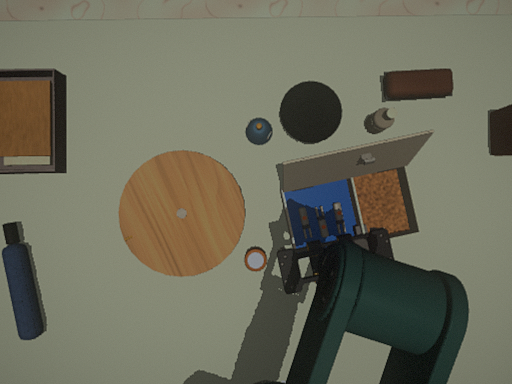

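```bash
python3 -m crank '[{"tx":5,"ty":-2,"tz":-2,"twist":0,"grip":0.5},{"tx":5,"ty":-5,"tz":0,"twist":0,"grip":0.5},{"tx":0,"ty":-6,"tz":0,"twist":0,"grip":0.5},{"tx":0,"ty":-6,"tz":0,"twist":0,"grip":0.5},{"tx":0,"ty":-6,"tz":0,"twist":0,"grip":0.5},{"tx":0,"ty":0,"tz":0,"twist":0,"grip":0.5},{"tx":0,"ty":0,"tz":0,"twist":0,"grip":0.5}]'
python3 - <<'E'
from h import *
c=np.array([.5058,-.1263]);ex=np.array([.981,.196]);ey=np.array([-.196,.981])
p,K,R,t=snap('top')
for r in find(p,'clip1_mid',K,R,t,.014,.15):
    m=np.array(r[6])-c; print(r[0],r[1],r[2],'bay x %.3f y %.3f'%(m@ex,m@ey))
for q in ['dish','bell','cream','tealight','fob1_mid']:
    print(q,[(round(d['conf'],2),np.round(d['centre'])) for d in cams.outline_of(p,q)][:2])
z=cv2.resize(p['frame'][110:290,100:440],None,fx=2.2,fy=2.2,interpolation=cv2.INTER_CUBIC); save({'frame':np.clip(z*1.4,0,255).astype(np.uint8)},'t23')
p,K,R,t=snap('side'); save(p,'s23')
E
```

```text
time: 43.1
tool_pos: [0.4095, -0.3462, 0.21]
ee_rot: [3.14, -0.006, -2.952]
wrist_force: [0.6, -0.2, 0.7]
width: 0.0472
0.79 [321.3, 222.4] 205 bay x -0.013 y 0.003
0.6 [353.5, 198.7] 12644 bay x 0.028 y -0.111
dish [(0.92, array([312., 109.]))]
bell [(0.76, array([257., 131.]))]
cream [(0.94, array([386., 118.]))]
tealight [(0.77, array([256., 260.]))]
fob1_mid [(0.67, array([357., 194.]))]
```

View pics/t23.png

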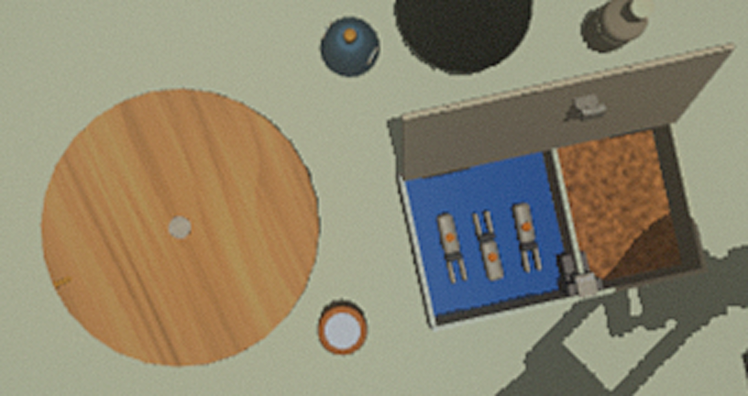

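View pics/s23.png

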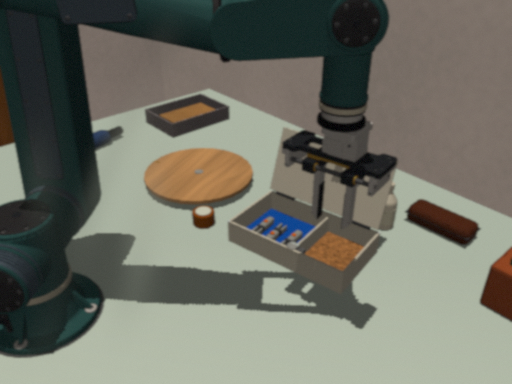

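The top view shows all three clips flat in the blue bay, the turntable empty, the lid upright, and the other objects where they started. The arm is touching nothing, so I'm handing in.

```bash
python3 -c "
from h import *
print(ticket.close_job(), get_obs()['time'])"
```

```text
the job is handed in; nothing more can be done
the job is handed in; nothing more can be done
```

The lid is standing open, all three umbrella clips are in the wide blue bay, and I handed the job in at about 43 s; no verdict is reported.

- **Lid:** I pressed it at the blue dot until the latch let go. A push of about 2.4 N stayed on the finger above the shut height, which showed it was free. The finger followed it up at about 0.5 rad/s or less until it rested on its own.
- **Fobs:** There were none at this start, so the cork bay stays empty.
- **Platter:** It began spinning slowly after the first clip was taken. I stopped it with a light touch of the fingertips, and it stayed still after that.

**Last checks:** The final top and side pictures show the clips lying flat in the bay, the turntable empty and the gripper clear of everything. The dish, bell, cream and tealight were where they had been at the start.

**Where checks disagreed:** In the last picture the network outlined only one of the three clips. It also reported a "fob" that was really the organiser, so I placed the other two clips and ruled out fobs by eye. I judged the lid angle by eye too, since I had no direct reading of it.

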